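Clamp the tea shaker in the shaking machine

TASK

A filled tea shaker is standing in the seat of the shaking machine. Push the hold-down bar down its rods until the rubber pad sits snugly on the shaker's lid, then flip the red cam lever over centre, all the way down, so that the bar is locked there. Leave the shaker upright in its seat and do not disturb the bottle, cup and jigger standing around the machine.

Things in the scene. Friction and masses are not known exactly. Their poses are not given: they have to be found in the camera images.
- machine: Shaking machine, fixed: steel housing 220 x 290 mm, deck top 83 mm above the counter, with the shaker in a sunk rubber seat in the middle, two upright 16 mm rods 75 mm either side of it, tops 330 mm above the counter. Origin: centre of the underside. z up, x from the front face (dial, buttons) to the back, y along the hold-down bar; the red lever is at the -y end, which looks to the robot's right and partly towards it.
- push_knob (a point): Centre of the flat top of the black mushroom knob (48 mm across, 30 mm tall) in the middle of the hold-down bar: the place to push the bar down. The bar is an aluminium bridge 34 mm wide, 26 mm thick across both rods, with a collar 36 mm across and 46 mm tall round each rod. It slides straight down and does not tilt. Axes as the machine's.
- pad (a point): Centre of the flat underside of the black rubber pad (44 mm across) under the middle of the bar, 70 mm straight below the knob's top. This is what presses on the shaker's lid. Axes as the machine's.
- shaker_lid (a point): Centre of the flat top (about 40 mm across) of the filled steel shaker, a loose thing: 165 mm tall, 81 mm at its widest, domed lid with a small cap, 0.5 to 0.8 kg. It stands upright in the rubber seat (rim 18 mm deep, 3 mm play) with its foot 165 mm below this point; its z axis points up. The robot need not touch it.
- seat (a point): Centre of the floor of the rubber seat sunk in the machine's deck, 62 mm above the counter, straight below the pad. Fixed. Axes as the machine's.
- holddown (a joint): How far the bar is pushed down its rods, m: 0 = top of its travel (pad 50 mm above the lid), 0.050 = pad on the shaker's lid. Starts between 0 and 0.02. With the lever open the bar stays where it is left and goes down with about 5 to 6 N (up with about 19 N); with the lever closed it is locked (over 100 N to shift it).
- camlever (a joint): Angle of the red cam lever, rad: 0 = open, sticking out from the bar's end along the machine's -y and 10 degrees up; 1.745 = closed, hanging straight down beside the rod on its stop. Starts between 0 and 0.3. Loose at first; its cam bites from 0.5, resists most at 0.8 to 1.1 (5 to 7 N near the tip); past its dead centre at 1.30 it snaps closed, let go before that it springs back. Closed, it presses a brake shoe on the rod.
- cam_pin (a point): Centre of the pin on which the cam lever turns: 101 mm from the bar's middle towards -y, 43 mm lower than the knob's top; moves with the bar. The pin runs along the machine's x. Its housing (two cheeks, 37 mm across) reaches 13.5 mm beyond the pin in -y and 16 mm above and below it. The lever swings in the upright plane of the machine's y and z, from outward (-y) to straight down. Axes as the machine's.
- lever_tip (a point): Tip of the cam lever, 110 mm from the pin. Its last 70 mm is a red grip 24 mm wide, 10 mm thick. Push on the face that is on top when open and looks outward (-y) when closed; it lies 6 mm off the line from pin to tip. Near closed, collar, housing and rod top stand over it, so the tool must lean outward (about 45 degrees from vertical, pointing down and in towards the rod) to push it home.
- sugar_bottle: Bystander, leave alone: amber syrup bottle, 190 mm tall, 72 mm across, white label, yellow cap, on the drip tray to the left. Origin at the centre of its underside.
- tea_cup: Bystander, leave alone: empty clear plastic cup, 130 mm tall, 90 mm across at the rim, on the drip tray to the left. Origin at the centre of its underside.
- jigger: Bystander, leave alone: steel double-cone measure, 88 mm tall, 44 mm across, standing on the counter to the right of the machine. Origin at the centre of its underside.
There are look-alikes about, which are no part of the job. Leave any green or purple look-alike of the part that bears shaker_lid alone.

How it is judged:
By the outcome, as a careful person would: the job done as asked, in the order asked, and still so for the second after the job is handed in, with the robot touching nothing.
It also fails if it takes over 43 s, if anything falls off the work surface, if the arm or the gripper's body presses on something with over 40 N, if the wrist force passes 120 N, or if a joint passes its speed limit or range.

ROBOT

A 7-joint arm with a two-finger parallel gripper is mounted at the origin on the work surface. World frame = base frame: x ahead of the robot, y to its left, z up, the work surface at z = 0. Lengths are in m, angles in rad, forces in N, time in s.
With the tool pointing down it reaches from about 0.4 to 0.875 m from the base axis. Payload 19.3 kg.
Tool frame: the origin (TCP) lies at the very end of the fingers, on their centre line; the grasp point (between the pads) lies 19 mm behind it; y points along the fingers, x is the direction in which the jaws open and shut, and the axes are right-handed (so a half turn about y gives the same grasp; the last joint's range is limited). The gripper opens to 85 mm and grips with 20 to 120 N. Pads are 22 mm wide; open, the fingers measure 114 mm over their backs; the gripper's body (76 mm by 85 mm) begins 54 mm behind the grasp point. The pads swing forward as they close: fully open they stand 13 mm farther back than shut.
Start: joints at [-1.302, 0.521, -0.036, 1.599, 0.021, 1.021, -0.113], TCP at [0.208, 0.589, 0.198] pointing down, gripper open.
Joint ranges: [-2.91, 2.91], [-0.3, 2.13], [-1.5, 1.42], [0.17, 2.43], [-1.26, 4.41], [0.16, 1.93], [-2.52, 2.52]. Speed limits (rad/s): [1.89, 1.89, 2.39, 2.39, 3.01, 3.01, 3.01].

INTERFACE

Orientations are given as [roll, pitch, yaw] about the fixed x, y, z axes, in that order (R = Rz(yaw) Ry(pitch) Rx(roll)).
In Python, from workcell import bot gives the robot as it stands. The module is installed in compiled form; this text tells all that it offers.
- The arm moves only by the shell command python3 -m crank 'ROWS' [FORCE]. ROWS is JSON, a list of rows, each an object of numbers: "hand": the closure, from 0 (fully open) to 1 (shut); "dx", "dy", "dz": the shift along the tool's x, y, z in mm; "yaw": the turn about the tool's y in rad. In form: [{"hand": .., "dx": .., "dy": .., "dz": .., "yaw": ..}, ...]. A call has 1 to 12 rows; each row is the pose to reach, as a shift and turn from the pose commanded when the call began, along the tool's axes at that moment; what a row does not reach only later rows make up. A row lasts 1/12 s, in which the tool goes at most 41.7 mm and 7.16 degrees, less where a joint would pass 70% of its speed; a pose out of reach is approached as far as the arm can. A call with a gripper value outside its range is refused whole. The fingers move at their own pace and stop on an object; FORCE is the grip in N (left out, the last holds). Time passes only in rows, so rows that repeat a pose let the fingers close. It gives the time, the measured TCP pose, the force and the opening at its end, in the units of the state.
- bot.observe(): the state, without advancing time (a new reading comes with each control period).
- bot.grab_frame(name): name is "side" or "top"; returns the picture (480x640x3 uint8, red, green, blue); there is no depth.
- bot.camera_info(name): a dict with "fx", "fy", "cx", "cy" (pixels), "rvec" (rotation vector, rad) and "tvec" (3), from world to camera coordinates, as OpenCV has them. Camera axes: x right, y down, z forward; pixel columns grow to the right and rows downward; lengths in m; the calibration is good to about 2 mm. A picture is of the moment at which its call begins. camera_info takes no time and is no camera call.
- bot.job_done(): hands the job in, once; it reports no verdict.
The state is a dict: "clock": time; "qpos": joint angles; "qd": joint speeds; "joint_efforts": joint torques, N m; "position": TCP position; "tool_rot": TCP orientation; "force": force on the tool from outside, world axes, zero at the start; "moment": the same for the moment, N m; "grip_width": finger opening in m.
Only numpy, scipy, OpenCV 4.12 (cv2) and the standard library are available. Lean on these libraries where they do the work, as an engineer would, in place of code of your own. Each camera call takes 0.05 s, during which the arm holds its last target.

## Working session

There is one attempt and no reset: what is moved stays moved. The work goes in short steps, Python scripts to look and compute and a shell command to move; the robot and the scene stay as the last step left them, time stands still between calls to the robot, and variables do not carry over. Pictures are saved under pics/ and viewed, and the job is handed in when it is done.

```bash
mkdir -p pics; ls; python3 - <<'E'
from workcell import bot
import cv2
s=bot.observe(); print(s)
for n in("side","top"):
    f=bot.grab_frame(n); cv2.imwrite(f"pics/{n}0.png",f[:,:,::-1]); print(n,bot.camera_info(n))
E
```

```text
pics
{'clock': 0.0, 'qpos': array([-1.3022387 ,  0.52200037, -0.03634547,  1.59998127,  0.02119765,
        1.0210793 , -0.1127668 ]), 'qd': array([ 2.06478026e-04, -6.51821149e-05, -1.79191589e-04, -3.18119885e-04,
        5.45491953e-04, -4.02413007e-04, -1.69483111e-03]), 'joint_efforts': array([-1.26073133e-03, -9.27086878e+01,  1.97883725e+00, -3.69945395e+01,
        1.75637001e-02,  7.75672845e-03,  2.35262161e-05]), 'position': array([0.20760409, 0.58913713, 0.19764361]), 'tool_rot': array([-1.57086132e+00,  1.08151352e-03,  1.23207585e+00]), 'force': array([-0.08041268, -0.06487744, -0.26201497]), 'moment': array([ 0.02072145, -0.00135206,  0.02851004]), 'grip_width': 0.08572755468631342}
side {'fx': 509.44080824320673, 'fy': 509.44080824320673, 'cx': 330.0025170544467, 'cy': 236.63481641117556, 'rvec': array([ 2.04932104, -0.31867512,  0.18984511]), 'tvec': array([-0.5231935 ,  0.26290975,  1.05490537])}
top {'fx': 604.2524527722701, 'fy': 604.2524527722701, 'cx': 315.1849607277295, 'cy': 234.49263352216266, 'rvec': array([ 2.18174297, -2.17136244,  0.05208343]), 'tvec': array([-0.02105652,  0.56501879,  1.48463515])}
```

View pics/side0.png

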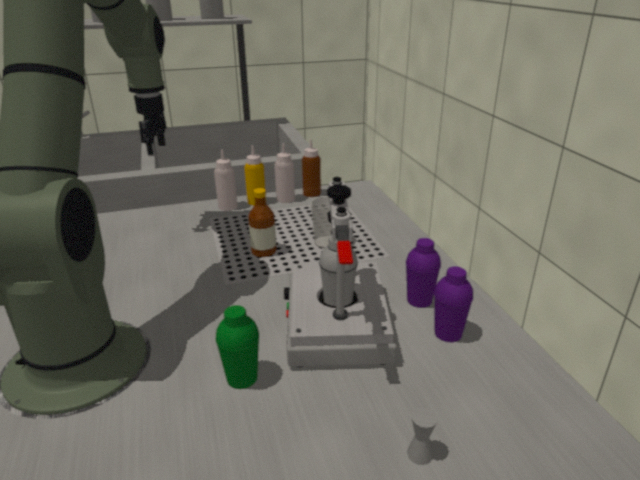

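View pics/top0.png

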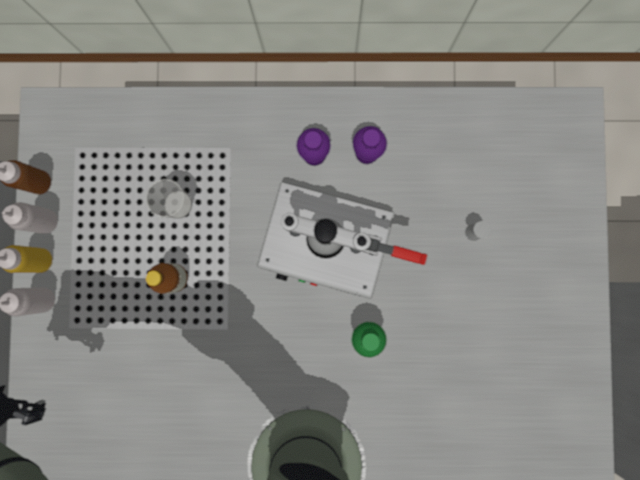

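The side view shows the knob at about (339,190) and the red lever at about (345,252). In the top view the knob is at about (326,230), the rod tops at about (290,221) and (362,241), and the lever tip at about (426,258). Next I'll enlarge both views.

```bash
python3 - <<'E'
import cv2
a=cv2.imread('pics/side0.png')[170:380,270:410]; cv2.imwrite('pics/side0c.png',cv2.resize(a,None,fx=2.85*1,fy=2.85,interpolation=cv2.INTER_CUBIC))
a=cv2.imread('pics/top0.png')[165:315,240:440]; cv2.imwrite('pics/top0c.png',cv2.resize(a,None,fx=4,fy=4,interpolation=cv2.INTER_CUBIC))
E
```

```text
(no output)
```

View pics/side0c.png

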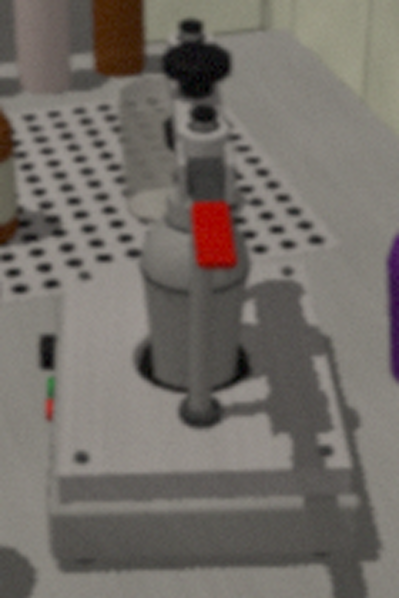

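View pics/top0c.png

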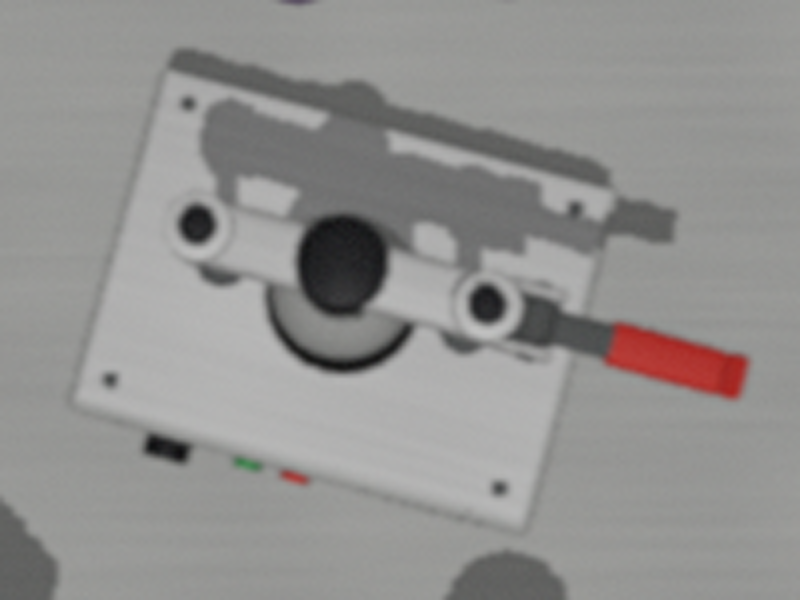

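```bash
cat > h.py <<'E'
import numpy as np,cv2
from workcell import bot
from scipy.optimize import least_squares
from scipy.spatial.transform import Rotation as Ro
def proj(n,P):
    c=bot.camera_info(n);K=np.array([[c['fx'],0,c['cx']],[0,c['fy'],c['cy']],[0,0,1]])
    return cv2.projectPoints(np.atleast_2d(np.array(P,float)),c['rvec'],c['tvec'],K,None)[0][:,0]
def W(p,v): # v in machine frame
    c,s=np.cos(p[2]),np.sin(p[2]); v=np.atleast_2d(v)
    return np.c_[p[0]+c*v[:,0]-s*v[:,1],p[1]+s*v[:,0]+c*v[:,1],v[:,2]]
def pts(h,a):
    kz=.347-h; pin=np.array([0,-.101,kz-.043]); e=np.deg2rad(10)-a
    d=np.array([0,-np.cos(e),np.sin(e)]); n=np.array([0,-np.sin(e)*1.0,-np.cos(e)])*-1
    n=np.array([0,np.sin(e),np.cos(e)])
    return dict(knob=np.array([0,0,kz]),pin=pin,tip=pin+.11*d,tipf=pin+.11*d+.006*n,d=d,n=n)
E
cat > fit.py <<'E'
from h import *
T=lambda u,v:(240+u/4,165+v/4); S=lambda u,v:(270+u/2.85,170+v/2.85)
def model(p):
    q=pts(p[3],p[4])
    t=[[0,.075,.33],[0,-.075,.33],[-.11,.145,.083],[-.11,-.145,.083],[.11,.145,.083],q['knob'],q['tip']]
    s=[[0,.075,.33],[0,-.075,.33],q['knob'],q['tip']]
    return np.r_[proj('top',W(p,t)),proj('side',W(p,s))]
obs=np.array([T(197,222),T(488,303),T(75,403),T(525,528),T(170,70),T(343,263),T(744,378),
 S(190,24),S(203,113),S(197,60),S(216,262)])
r=least_squares(lambda p:(model(p)-obs).ravel(),[.55,0,0.0,.01,.1],loss='soft_l1')
p=r.x;print(p);print(np.round(model(p)-obs,1))
np.save('p.npy',p)
q=pts(p[3],p[4])
for k in('knob','pin','tip','tipf'):print(k,W(p,q[k])[0].round(4))
E
python3 fit.py
```

```text
[ 0.55234041 -0.04579044 -0.26811833  0.01303455  0.10238999]
[[ 0.  -0.4]
 [ 0.5 -0.3]
 [-3.8  0.4]
 [ 1.5  2.3]
 [-2.2 -4.7]
 [ 0.1 -0.7]
 [ 0.8 -0. ]
 [-0.   0.3]
 [-0.4 -0.3]
 [-0.5  0.1]
 [-0.2  0.1]]
knob [ 0.5523 -0.0458  0.334 ]
pin [ 0.5256 -0.1432  0.291 ]
tip [ 0.4965 -0.249   0.2989]
tipf [ 0.4966 -0.2486  0.3049]
```

```bash
python3 -m crank '[{"hand":1,"dx":0,"dy":-120,"dz":0,"yaw":0},{"hand":1,"dx":0,"dy":-200,"dz":0,"yaw":0},{"hand":1,"dx":0,"dy":-250,"dz":0,"yaw":0},{"hand":1,"dx":0,"dy":-250,"dz":0,"yaw":0},{"hand":1,"dx":0,"dy":-250,"dz":0,"yaw":0},{"hand":1,"dx":0,"dy":-250,"dz":0,"yaw":0},{"hand":1,"dx":-484,"dy":-250,"dz":-536,"yaw":-0.07},{"hand":1,"dx":-484,"dy":-250,"dz":-536,"yaw":-0.07},{"hand":1,"dx":-484,"dy":-250,"dz":-536,"yaw":-0.07},{"hand":1,"dx":-484,"dy":-250,"dz":-536,"yaw":-0.07},{"hand":1,"dx":-484,"dy":-250,"dz":-536,"yaw":-0.07},{"hand":1,"dx":-484,"dy":-250,"dz":-536,"yaw":-0.07}]' 40
cat > rel.py <<'E'
# rel.py x y z : dx dy dz (mm) and yaw in present tool axes to reach world point & machine-aligned yaw
import sys
from h import *
s=bot.observe(); R=Ro.from_euler('xyz',s['tool_rot']).as_matrix()
t=np.array([float(v) for v in sys.argv[1:4]])
p=np.load('p.npy'); m=np.array([-np.sin(p[2]),np.cos(p[2]),0])
d=R.T@m
print('pos',s['position'].round(4),'rot',s['tool_rot'].round(3),'F',s['force'].round(1),'w',round(s['grip_width'],4),'clk',s['clock'])
print('dxyz',(1000*R.T@(t-s['position'])).round(1),'yaw',round(float(np.arctan2(-d[2],d[0])),3))
E
python3 rel.py .5523 -.0458 .40
```

```text
clock: 1.1
position: [0.3275, 0.3677, 0.4481]
tool_rot: [-1.571, 0.0, 1.302]
force: [1.4, 0.6, 1.2]
grip_width: 0.0001
pos [0.3275 0.3677 0.4481] rot [-1.571  0.     1.302] F [1.4 0.6 1.2] w 0.0001 clk 1.1
dxyz [-338.9   48.  -326.5] yaw -0.001
```

```bash
python3 -m crank '[{"hand":1,"dx":-339,"dy":0,"dz":-326,"yaw":0},{"hand":1,"dx":-339,"dy":0,"dz":-326,"yaw":0},{"hand":1,"dx":-339,"dy":0,"dz":-326,"yaw":0},{"hand":1,"dx":-339,"dy":0,"dz":-326,"yaw":0},{"hand":1,"dx":-339,"dy":0,"dz":-326,"yaw":0},{"hand":1,"dx":-339,"dy":0,"dz":-326,"yaw":0},{"hand":1,"dx":-339,"dy":0,"dz":-326,"yaw":0},{"hand":1,"dx":-339,"dy":0,"dz":-326,"yaw":0},{"hand":1,"dx":-339,"dy":0,"dz":-326,"yaw":0},{"hand":1,"dx":-339,"dy":0,"dz":-326,"yaw":0},{"hand":1,"dx":-339,"dy":0,"dz":-326,"yaw":0},{"hand":1,"dx":-339,"dy":0,"dz":-326,"yaw":0}]'
python3 - <<'E'
from h import *
for n in("side","top"):
    f=bot.grab_frame(n); cv2.imwrite(f"pics/{n}1.png",f[:,:,::-1])
E
python3 rel.py .5523 -.0458 .345
```

```text
clock: 2.1
position: [0.5524, -0.0494, 0.4476]
tool_rot: [-1.571, 0.003, 1.297]
force: [0.4, -0.3, 0.2]
grip_width: -0.0001
pos [ 0.5517 -0.0465  0.4474] rot [-1.57   0.002  1.298] F [ 0.3  0.2 -0.1] w -0.0003 clk 2.2
dxyz [  1.  102.4  -0.5] yaw -0.005
```

View pics/side1.png

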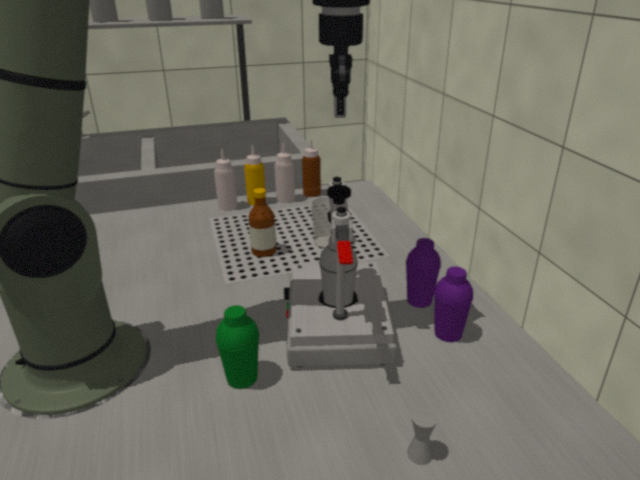

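View pics/top1.png

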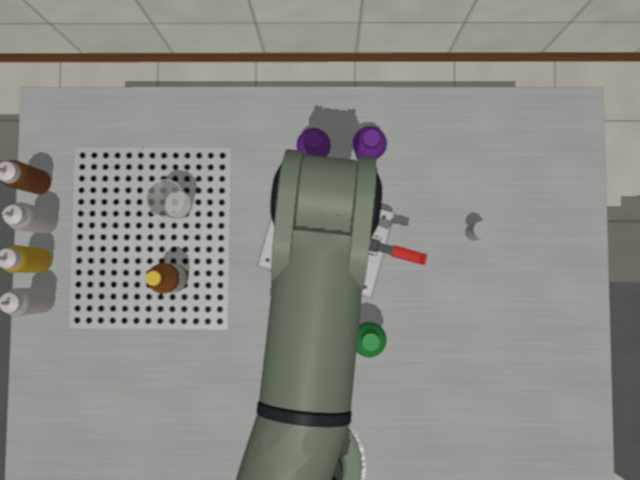

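The fingertips (side view, about (340,112)) are directly above the knob. I'll go down until I feel contact.

```bash
python3 -m crank '[{"hand":1,"dx":0,"dy":40,"dz":0,"yaw":0},{"hand":1,"dx":0,"dy":80,"dz":0,"yaw":0},{"hand":1,"dx":0,"dy":96,"dz":0,"yaw":0},{"hand":1,"dx":0,"dy":102,"dz":0,"yaw":0},{"hand":1,"dx":0,"dy":106,"dz":0,"yaw":0},{"hand":1,"dx":0,"dy":110,"dz":0,"yaw":0},{"hand":1,"dx":0,"dy":114,"dz":0,"yaw":0},{"hand":1,"dx":0,"dy":118,"dz":0,"yaw":0},{"hand":1,"dx":0,"dy":122,"dz":0,"yaw":0},{"hand":1,"dx":0,"dy":126,"dz":0,"yaw":0},{"hand":1,"dx":0,"dy":130,"dz":0,"yaw":0},{"hand":1,"dx":0,"dy":134,"dz":0,"yaw":0}]'; python3 rel.py .5523 -.0458 .297
```

```text
clock: 3.2
position: [0.5513, -0.0436, 0.3139]
tool_rot: [-1.571, -0.0, 1.302]
force: [0.3, -0.2, 0.3]
grip_width: -0.0
pos [ 0.5513 -0.0436  0.3139] rot [-1.571 -0.     1.302] F [ 0.3 -0.2  0.3] w -0.0 clk 3.2
dxyz [-1.8 16.9 -1.5] yaw -0.001
```

```bash
python3 - <<'E'
from h import *
f=bot.grab_frame("side"); cv2.imwrite("pics/side2.png",cv2.resize(f[120:320,250:430,::-1],None,fx=3,fy=3,interpolation=cv2.INTER_CUBIC))
print(bot.observe()['force'])
E
```

```text
[-0.0318814   0.04861538 -0.47965418]
```

View pics/side2.png

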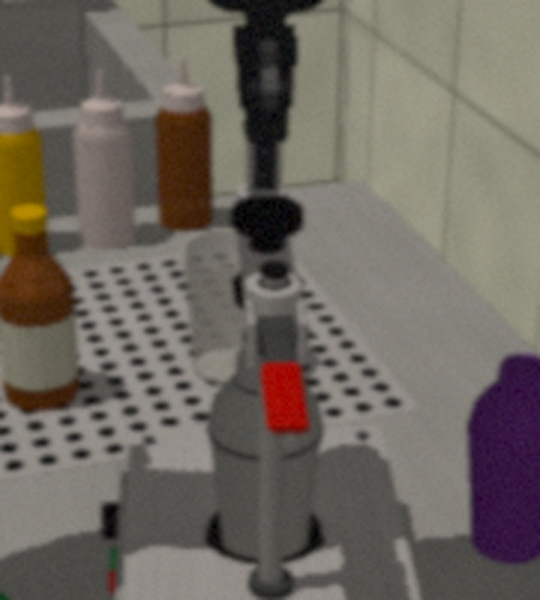

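```bash
python3 - <<'E'
from h import *
q=proj('side',[[.5513,-.0436,z] for z in (.314,.334,.347)]);print(q,(q-[250,120])*3)
p=np.load('p.npy')
for h in(0,.013,.02):
    print(h,proj('side',W(p,pts(h,.1)['knob'])))
# start pose: fingers
print(proj('side',[.5517,-.0465,.4474]))
E
```

```text
[[337.7099167  200.01337559]
 [337.78531727 190.76800074]
 [337.83509976 184.66383156]] [[263.12975011 240.04012676]
 [263.3559518  212.30400223]
 [263.50529927 193.99149468]]
0 [[338.69261977 185.01436809]]
0.013 [[338.63746284 191.12582535]]
0.02 [[338.60804427 194.38543849]]
[[338.93856691 135.26795062]]
```

```bash
python3 - <<'E'
from h import *
print('start',proj('side',[[.2076,.5891,z] for z in(.198,.211,.238)]), proj('top',[.2076,.5891,.198]))
a=cv2.imread('pics/side0.png')[80:180,90:210];b=cv2.imread('pics/side1.png')[40:140,280:400]
cv2.imwrite('pics/tips.png',np.hstack([cv2.resize(x,None,fx=3.3,fy=3.3,interpolation=cv2.INTER_CUBIC) for x in(a,b)]))
E
```

```text
start [[159.73933517 166.0363311 ]
 [159.03717432 161.8723628 ]
 [157.56014895 153.11327743]] [[ 33.23126719 391.79382634]]
```

View pics/tips.png

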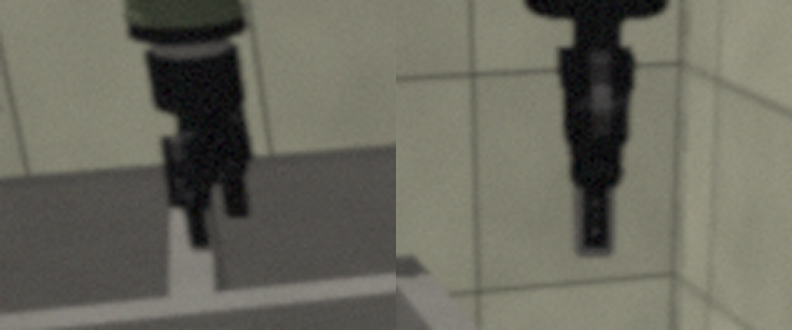

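```bash
python3 - <<'E'
from h import *
print(proj('top',[0,0,0]),proj('side',[0,0,0]))
print(proj('top',[[.2076,.5891,z] for z in (.198,.24,.3)]))
a=cv2.imread('pics/top0.png')[370:450,0:100]
cv2.imwrite('pics/tipt.png',cv2.resize(a,None,fx=6,fy=6,interpolation=cv2.INTER_CUBIC))
E
```

```text
[[306.61487472 464.45754689]] [[ 77.33898555 363.60066515]]
[[ 33.23126719 391.79382634]
 [ 23.53451422 395.60900198]
 [  8.51904517 401.51681999]]
```

View pics/tipt.png

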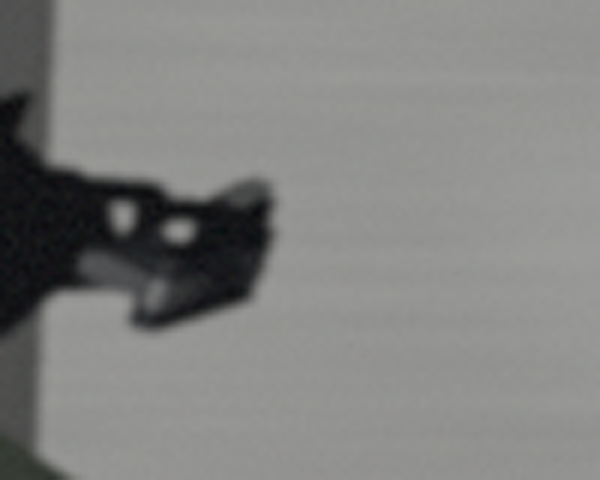

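In both views the fingertips sit about 39 mm higher than the reported TCP. The base origin projects correctly, so this is a tool offset and not a camera error. That explains why there was no contact. I'll continue down in small steps and rely on the force reading.

```bash
python3 -m crank '[{"hand":1,"dx":-1,"dy":5,"dz":-1,"yaw":0},{"hand":1,"dx":-2,"dy":10,"dz":-1,"yaw":0},{"hand":1,"dx":-2,"dy":14,"dz":-1,"yaw":0},{"hand":1,"dx":-2,"dy":18,"dz":-1,"yaw":0},{"hand":1,"dx":-2,"dy":22,"dz":-1,"yaw":0},{"hand":1,"dx":-2,"dy":25,"dz":-1,"yaw":0},{"hand":1,"dx":-2,"dy":28,"dz":-1,"yaw":0}]'; python3 rel.py .5523 -.0458 .258
```

```text
clock: 3.83
position: [0.552, -0.046, 0.2862]
tool_rot: [-1.572, -0.0, 1.302]
force: [0.5, 1.5, 5.2]
grip_width: 0.0001
pos [ 0.552  -0.046   0.2862] rot [-1.572 -0.     1.302] F [0.5 1.5 5.2] w 0.0001 clk 3.8333
dxyz [ 0.2 28.2 -0.2] yaw -0.001
```

```bash
python3 -m crank '[{"hand":1,"dx":0,"dy":4,"dz":0,"yaw":0},{"hand":1,"dx":0,"dy":8,"dz":0,"yaw":0},{"hand":1,"dx":0,"dy":12,"dz":0,"yaw":0},{"hand":1,"dx":0,"dy":15,"dz":0,"yaw":0},{"hand":1,"dx":0,"dy":17,"dz":0,"yaw":0},{"hand":1,"dx":0,"dy":19,"dz":0,"yaw":0},{"hand":1,"dx":0,"dy":21,"dz":0,"yaw":0}]'; python3 - <<'E'
from h import *
f=bot.grab_frame("side"); cv2.imwrite("pics/side3.png",cv2.resize(f[120:320,250:430,::-1],None,fx=3,fy=3,interpolation=cv2.INTER_CUBIC))
print(bot.observe()['force'],bot.observe()['position'])
E
```

```text
clock: 4.42
position: [0.552, -0.046, 0.2652]
tool_rot: [-1.571, -0.0, 1.302]
force: [2.0, -0.9, 5.5]
grip_width: -0.0002
[1.7954552  0.85697488 1.61578129] [ 0.55190934 -0.04594268  0.26491676]
```

View pics/side3.png

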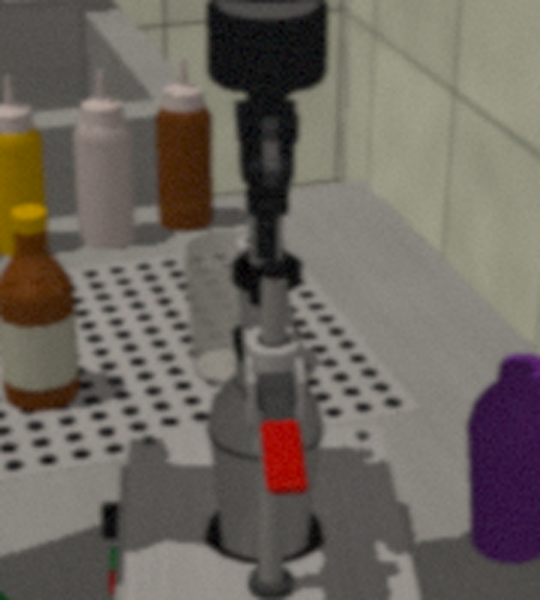

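```bash
python3 -m crank '[{"hand":1,"dx":0,"dy":1,"dz":0,"yaw":0},{"hand":1,"dx":0,"dy":2,"dz":0,"yaw":0}]';python3 -m crank '[{"hand":1,"dx":0,"dy":1,"dz":0,"yaw":0},{"hand":1,"dx":0,"dy":2,"dz":0,"yaw":0}]'
```

```text
clock: 4.63
position: [0.552, -0.0459, 0.2639]
tool_rot: [-1.572, -0.0, 1.302]
force: [-7.3, 1.4, 29.8]
grip_width: -0.0003
clock: 4.8
position: [0.5521, -0.0459, 0.2637]
tool_rot: [-1.573, -0.002, 1.302]
force: [-17.4, 2.7, 59.3]
grip_width: 0.0001
```

The bar hit a firm stop at reported z = 0.264: force rose from 5.5 N to 59 N, which means the pad is on the lid. Using the known lid height, the tool offset comes out at about 33 mm. I'll lift clear and turn the gripper a quarter turn, so its slim side faces the lever.

```bash
python3 -c "
from workcell import bot;print(bot.observe()['qpos'].round(3))"
python3 -m crank '[{"hand":1,"dx":0,"dy":-20,"dz":0,"yaw":0},{"hand":1,"dx":0,"dy":-60,"dz":0,"yaw":0},{"hand":1,"dx":0,"dy":-100,"dz":0,"yaw":0},{"hand":1,"dx":0,"dy":-120,"dz":0,"yaw":0},{"hand":1,"dx":-40,"dy":-125,"dz":0,"yaw":0.12},{"hand":1,"dx":-80,"dy":-125,"dz":0,"yaw":0.24},{"hand":1,"dx":-120,"dy":-125,"dz":0,"yaw":0.36},{"hand":1,"dx":-160,"dy":-125,"dz":0,"yaw":0.48},{"hand":1,"dx":-200,"dy":-125,"dz":0,"yaw":0.6},{"hand":1,"dx":-230,"dy":-125,"dz":0,"yaw":0.72},{"hand":1,"dx":-250,"dy":-125,"dz":0,"yaw":0.84},{"hand":1,"dx":-250,"dy":-125,"dz":0,"yaw":0.96}]'
python3 - <<'E'
from h import *
for n in("side","top"):
    f=bot.grab_frame(n); cv2.imwrite(f"pics/{n}4.png",f[:,:,::-1])
print(bot.observe()['qpos'].round(3))
E
```

```text
[-0.345  0.365  0.434  1.728 -0.172  1.084  1.445]
clock: 5.8
position: [0.4828, -0.291, 0.3861]
tool_rot: [-1.571, 0.001, 0.33]
force: [0.7, -0.7, 0.2]
grip_width: -0.0002
[-0.099  0.346  0.746  1.51  -0.236  1.379  1.   ]
```

View pics/side4.png

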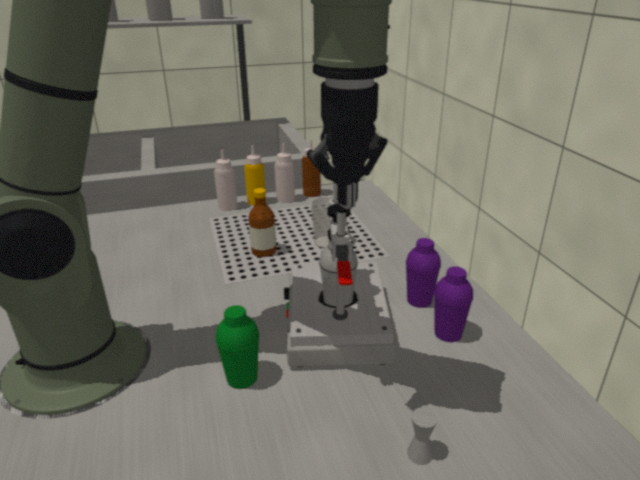

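View pics/top4.png

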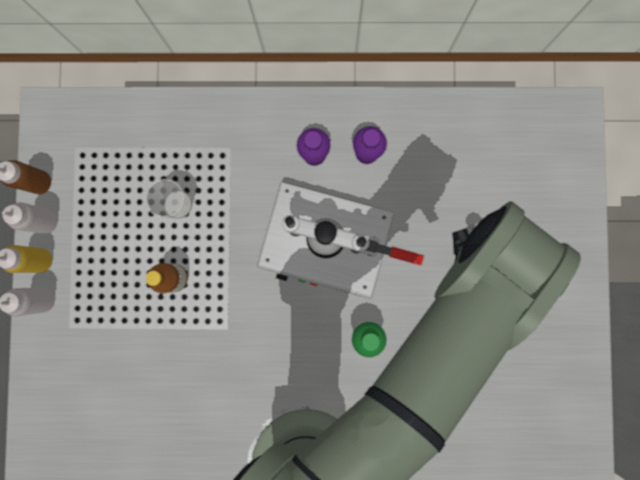

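In the side view the linkages bulge out along the jaw axis, so the quarter turn is the right choice. The top view shows the bar and lever (tip about (423,261)) clear of the arm. Now I'll refit the bar height and lever angle.

```bash
python3 - <<'E'
import cv2,numpy as np
a=cv2.imread('pics/side4.png')[170:320,300:400];b=cv2.imread('pics/top4.png')[200:300,270:440]
cv2.imwrite('pics/s4c.png',cv2.resize(a,None,fx=4,fy=4,interpolation=cv2.INTER_CUBIC))
cv2.imwrite('pics/t4c.png',cv2.resize(b,None,fx=4.5,fy=4.5,interpolation=cv2.INTER_CUBIC))
E
```

```text
(no output)
```

View pics/s4c.png

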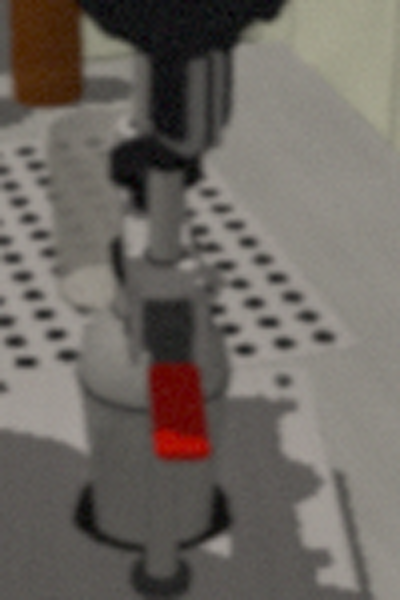

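View pics/t4c.png

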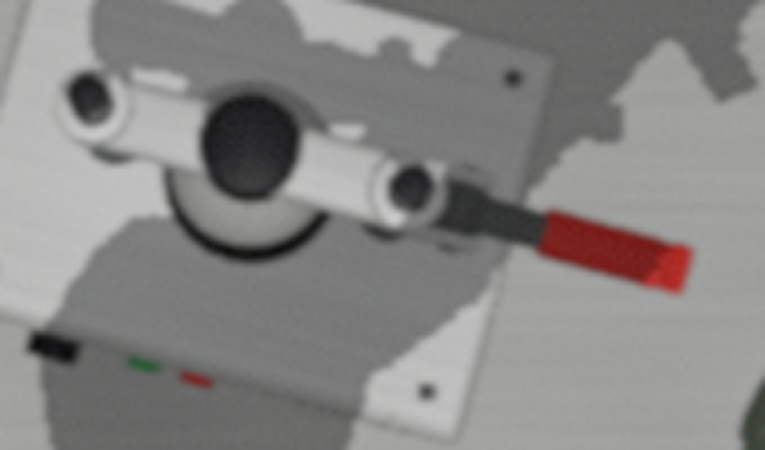

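```bash
cat > plan.py <<'E'
from h import *
p=np.load('p.npy').copy()
obs=np.array([(270+690/4.5,200+268/4.5),(300+182/4,170+457/4),(270+250/4.5,200+146/4.5)])
def m(x):
    q=pts(x[0],x[1]);return np.r_[proj('top',W(p,q['tip'])),proj('side',W(p,q['tip'])),proj('top',W(p,q['knob']))]
r=least_squares(lambda x:(m(x)-obs).ravel(),[.05,.1]);print(r.x,(m(r.x)-obs).round(1).tolist())
h=.05; OFF=.033
s=bot.observe(); R=Ro.from_euler('xyz',s['tool_rot']).as_matrix()
print(s['position'],s['tool_rot'])
for a,rr in [(.05,102),(.3,102),(.5,102),(.7,102),(.9,102),(1.1,103),(1.2,104),(1.3,105),(1.35,106),(1.4,106),(1.45,106)]:
    q=pts(h,a);C=q['pin']+rr/1000*q['d']+.006*q['n']+np.array([0,-.011,0])
    w=W(p,C)[0]; print(a,'machine y,z mm',((C-q['pin'])[1:]*1000).round(1),'TCP',(w-[0,0,OFF]).round(4))
E
python3 plan.py; python3 rel.py .5 -.25 .3
```

```text
[0.06387617 0.04188164] [[-0.3, 0.4], [-0.3, -0.0], [0.3, -0.5]]
[ 0.48468942 -0.28737211  0.38570602] [-1.57013517e+00  1.15793385e-03  3.37425230e-01]
0.05 machine y,z mm [-111.5   18.6] TCP [ 0.4961 -0.2507  0.2396]
0.3 machine y,z mm [-112.9   -6.8] TCP [ 0.4957 -0.2521  0.2142]
0.5 machine y,z mm [-109.6  -26.9] TCP [ 0.4966 -0.2488  0.1941]
0.7 machine y,z mm [-102.2  -46. ] TCP [ 0.4985 -0.2418  0.175 ]
0.9 machine y,z mm [-91.3 -63.2] TCP [ 0.5014 -0.2312  0.1578]
1.1 machine y,z mm [-77.7 -78.7] TCP [ 0.505  -0.2181  0.1423]
1.2 machine y,z mm [-70.1 -85.8] TCP [ 0.507  -0.2108  0.1352]
1.3 machine y,z mm [-61.6 -92.2] TCP [ 0.5093 -0.2026  0.1288]
1.35 machine y,z mm [-57.4 -95.5] TCP [ 0.5104 -0.1985  0.1255]
1.4 machine y,z mm [-52.5 -97.7] TCP [ 0.5117 -0.1938  0.1233]
1.45 machine y,z mm [-47.6 -99.7] TCP [ 0.513  -0.1891  0.1213]
pos [ 0.4847 -0.2874  0.3857] rot [-1.57e+00  1.00e-03  3.37e-01] F [ 0.8  1.5 -0.3] w 0.0002 clk 5.9
dxyz [26.9 85.7 30.1] yaw -0.965
```

```bash
python3 - <<'E'
from h import *
p=np.load('p.npy')
for h,a in((.013,.102),(.05,.102),(.05,.15),(.055,.1),(.06,.06)):
    q=pts(h,a);print(h,a,proj('side',W(p,np.array([q['tip'],q['tipf'],q['knob']]))).round(1).tolist(),proj('top',W(p,np.array([q['tip'],q['knob']]))).round(1).tolist())
E
```

```text
0.013 0.102 [[345.6, 261.9], [345.6, 258.7], [338.6, 191.1]] [[426.8, 259.5], [325.8, 230.1]]
0.05 0.102 [[345.2, 280.8], [345.3, 277.7], [338.5, 208.1]] [[423.9, 259.9], [325.9, 231.4]]
0.05 0.15 [[345.2, 283.5], [345.3, 280.5], [338.5, 208.1]] [[423.6, 260.0], [325.9, 231.4]]
0.055 0.1 [[345.2, 283.2], [345.2, 280.1], [338.5, 210.4]] [[423.5, 260.0], [325.9, 231.6]]
0.06 0.06 [[345.2, 283.4], [345.2, 280.2], [338.4, 212.6]] [[423.3, 260.0], [325.9, 231.8]]
```

```bash
python3 -m crank '[{"hand":1,"dx":22,"dy":0,"dz":30,"yaw":0.12},{"hand":1,"dx":22,"dy":20,"dz":30,"yaw":0.24},{"hand":1,"dx":22,"dy":40,"dz":30,"yaw":0.36},{"hand":1,"dx":22,"dy":60,"dz":30,"yaw":0.48},{"hand":1,"dx":22,"dy":80,"dz":30,"yaw":0.605},{"hand":1,"dx":22,"dy":96,"dz":30,"yaw":0.605},{"hand":1,"dx":22,"dy":96,"dz":30,"yaw":0.605},{"hand":1,"dx":22,"dy":96,"dz":30,"yaw":0.605}]'; python3 rel.py .4957 -.2521 .25
python3 - <<'E'
from h import *
for n in("side","top"):
    f=bot.grab_frame(n); cv2.imwrite(f"pics/{n}5.png",cv2.resize(f[140:340,260:460,::-1],None,fx=3,fy=3,interpolation=cv2.INTER_CUBIC))
E
```

```text
clock: 6.57
position: [0.496, -0.2503, 0.2901]
tool_rot: [-1.571, 0.001, -0.258]
force: [0.4, 0.1, 1.6]
grip_width: 0.0002
pos [ 0.496  -0.2503  0.2901] rot [-1.571e+00  1.000e-03 -2.580e-01] F [0.4 0.1 1.6] w 0.0002 clk 6.5667
dxyz [ 0.2 40.1 -1.8] yaw -1.561
```

View pics/side5.png

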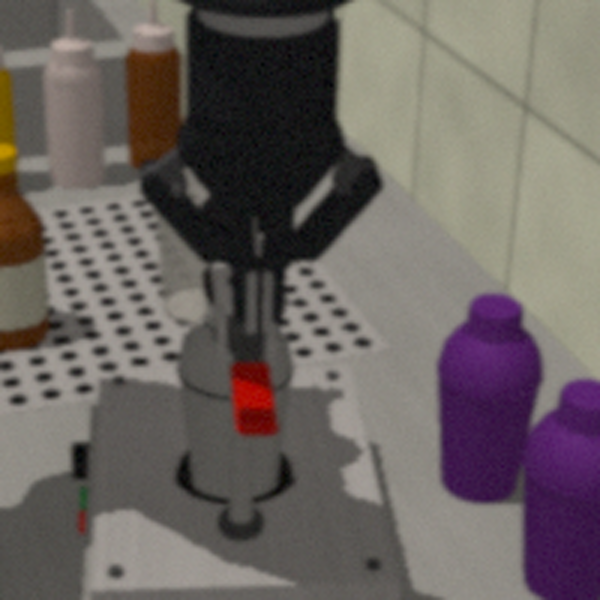

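View pics/top5.png

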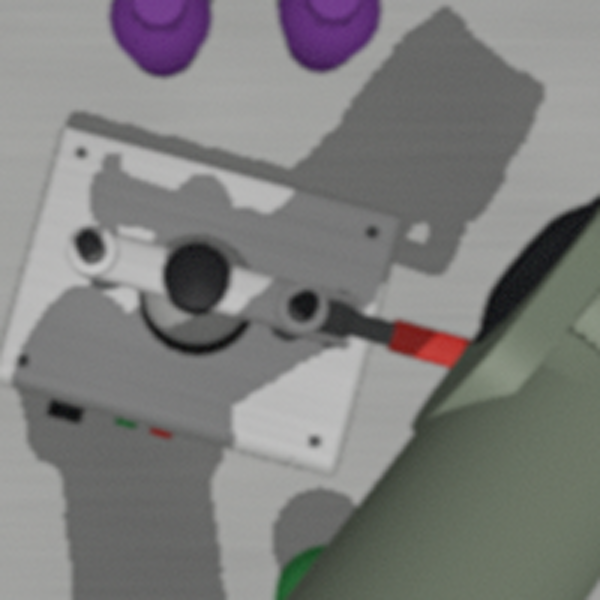

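The fingers are lined up over the red grip (side view, grip end at about (257,432) in the crop). I'll follow the lever's arc, first to about 0.5 rad.

```bash
python3 -m crank '[{"hand":1,"dx":0,"dy":30,"dz":-2,"yaw":0},{"hand":1,"dx":0,"dy":45,"dz":-2,"yaw":0},{"hand":1,"dx":0,"dy":55,"dz":-2,"yaw":0},{"hand":1,"dx":0,"dy":65,"dz":-2,"yaw":0},{"hand":1,"dx":0,"dy":75,"dz":-2,"yaw":0},{"hand":1,"dx":0,"dy":85,"dz":0,"yaw":0},{"hand":1,"dx":0,"dy":92,"dz":1,"yaw":0},{"hand":1,"dx":0,"dy":98,"dz":2,"yaw":0},{"hand":1,"dx":0,"dy":104,"dz":4,"yaw":0}]'; python3 rel.py .4985 -.2418 .175
python3 - <<'E'
from h import *
f=bot.grab_frame("side"); cv2.imwrite(f"pics/side6.png",cv2.resize(f[140:340,260:460,::-1],None,fx=3,fy=3,interpolation=cv2.INTER_CUBIC))
E
```

```text
clock: 7.42
position: [0.4971, -0.2474, 0.1858]
tool_rot: [-1.571, -0.0, -0.263]
force: [-0.1, 0.2, 1.5]
grip_width: 0.0
pos [ 0.4971 -0.2474  0.1858] rot [-1.571 -0.    -0.263] F [-0.1  0.2  1.5] w 0.0 clk 7.4167
dxyz [-0.1 10.8  5.7] yaw -1.566
```

View pics/side6.png

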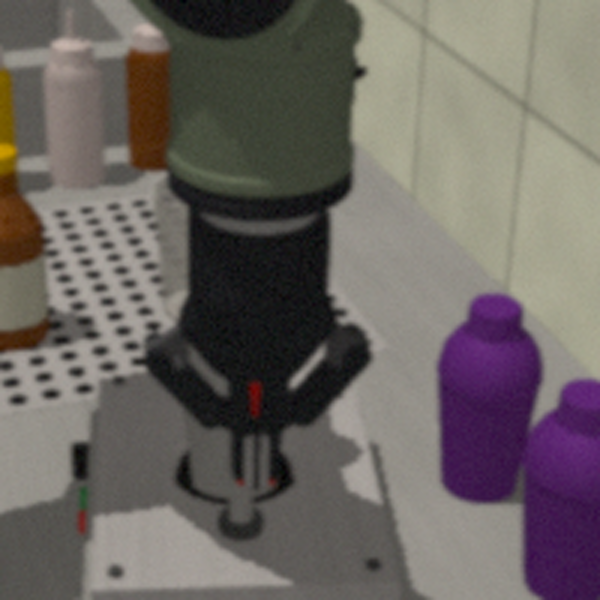

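```bash
python3 -m crank '[{"hand":1,"dx":0,"dy":7,"dz":3,"yaw":0},{"hand":1,"dx":0,"dy":13,"dz":6,"yaw":0},{"hand":1,"dx":0,"dy":19,"dz":9,"yaw":0},{"hand":1,"dx":0,"dy":25,"dz":13,"yaw":0},{"hand":1,"dx":0,"dy":30,"dz":17,"yaw":0},{"hand":1,"dx":0,"dy":35,"dz":21,"yaw":0},{"hand":1,"dx":0,"dy":40,"dz":25,"yaw":0},{"hand":1,"dx":0,"dy":45,"dz":30,"yaw":0}]'; python3 rel.py .507 -.2108 .1352
python3 - <<'E'
from h import *
f=bot.grab_frame("side"); cv2.imwrite(f"pics/side7.png",cv2.resize(f[140:340,260:460,::-1],None,fx=3,fy=3,interpolation=cv2.INTER_CUBIC))
E
```

```text
clock: 8.13
position: [0.5051, -0.2179, 0.1408]
tool_rot: [-1.571, -0.0, -0.263]
force: [-0.8, 0.8, 4.6]
grip_width: -0.0003
pos [ 0.5051 -0.2179  0.1408] rot [-1.571 -0.    -0.263] F [-0.8  0.8  4.6] w -0.0003 clk 8.1333
dxyz [0.  5.6 7.4] yaw -1.566
```

View pics/side7.png

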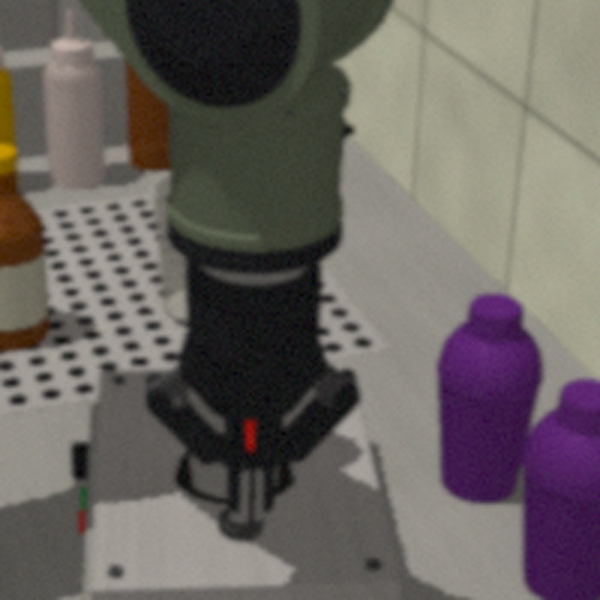

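```bash
python3 -m crank '[{"hand":1,"dx":0,"dy":4,"dz":4,"yaw":0},{"hand":1,"dx":0,"dy":8,"dz":8,"yaw":0},{"hand":1,"dx":0,"dy":11,"dz":12,"yaw":0},{"hand":1,"dx":0,"dy":14,"dz":16,"yaw":0},{"hand":1,"dx":0,"dy":17,"dz":20,"yaw":0}]'; python3 rel.py .507 -.2108 .1352
python3 -m crank '[{"hand":1,"dx":0,"dy":1,"dz":3,"yaw":0},{"hand":1,"dx":0,"dy":2,"dz":5,"yaw":0}]'; python3 rel.py .507 -.2108 .1352
python3 - <<'E'
from h import *
f=bot.grab_frame("side"); cv2.imwrite(f"pics/side8.png",cv2.resize(f[140:340,260:460,::-1],None,fx=3,fy=3,interpolation=cv2.INTER_CUBIC))
E
```

```text
clock: 8.6
position: [0.5101, -0.1987, 0.124]
tool_rot: [-1.571, -0.0, -0.263]
force: [0.3, -0.7, 3.1]
grip_width: -0.0001
pos [ 0.5101 -0.1987  0.124 ] rot [-1.571 -0.    -0.263] F [ 0.3 -0.7  3.1] w -0.0001 clk 8.6
dxyz [  0.1 -11.2 -12.5] yaw -1.566
clock: 8.77
position: [0.5113, -0.1939, 0.1219]
tool_rot: [-1.571, 0.0, -0.263]
force: [-1.0, 0.7, 0.6]
grip_width: 0.0001
pos [ 0.5113 -0.1939  0.1219] rot [-1.571  0.    -0.263] F [-1.   0.7  0.6] w 0.0001 clk 8.7667
dxyz [  0.3 -13.3 -17.4] yaw -1.566
```

View pics/side8.png

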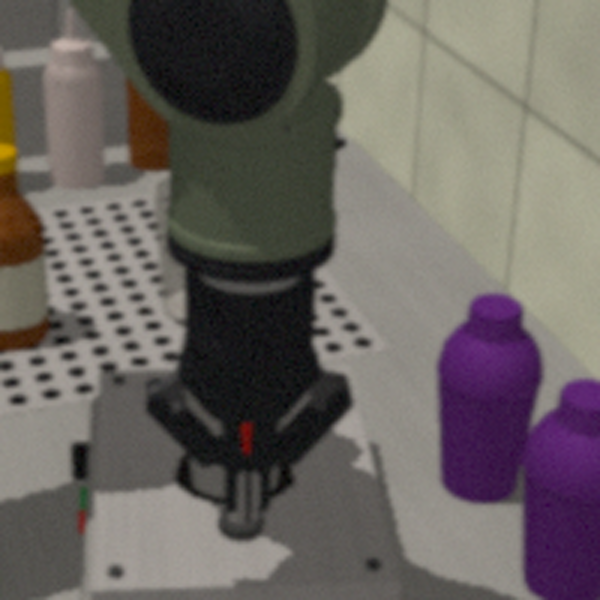

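The force dropped to about 0.6 N past dead centre, so the lever probably snapped over. I'll back straight out and look.

```bash
python3 -m crank '[{"hand":1,"dx":0,"dy":0,"dz":-15,"yaw":0},{"hand":1,"dx":0,"dy":0,"dz":-45,"yaw":0},{"hand":1,"dx":0,"dy":0,"dz":-80,"yaw":0},{"hand":1,"dx":0,"dy":-40,"dz":-90,"yaw":0},{"hand":1,"dx":0,"dy":-80,"dz":-90,"yaw":0},{"hand":1,"dx":0,"dy":-120,"dz":-90,"yaw":0},{"hand":1,"dx":0,"dy":-160,"dz":-90,"yaw":0},{"hand":1,"dx":0,"dy":-200,"dz":-90,"yaw":0},{"hand":1,"dx":0,"dy":-240,"dz":-90,"yaw":0},{"hand":1,"dx":0,"dy":-280,"dz":-90,"yaw":0},{"hand":1,"dx":0,"dy":-280,"dz":-90,"yaw":0}]'
python3 - <<'E'
from h import *
f=bot.grab_frame("side"); cv2.imwrite(f"pics/side9.png",f[:,:,::-1]);cv2.imwrite(f"pics/side9c.png",cv2.resize(f[170:370,270:410,::-1],None,fx=3,fy=3,interpolation=cv2.INTER_CUBIC))
f=bot.grab_frame("top"); cv2.imwrite(f"pics/top9.png",f[:,:,::-1])
E
```

```text
clock: 9.73
position: [0.4889, -0.2827, 0.4089]
tool_rot: [-1.572, -0.008, -0.263]
force: [0.2, -0.2, -0.0]
grip_width: -0.0002
```

View pics/side9c.png

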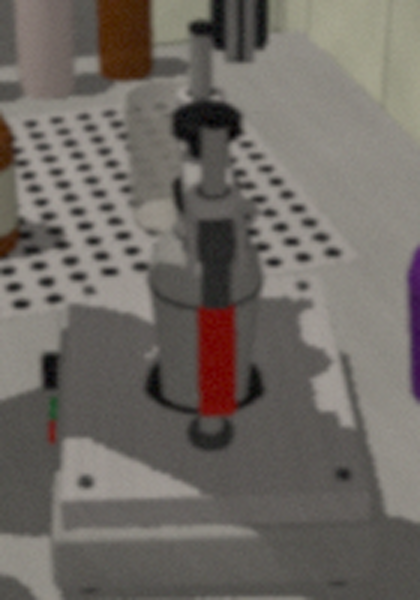

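View pics/top9.png

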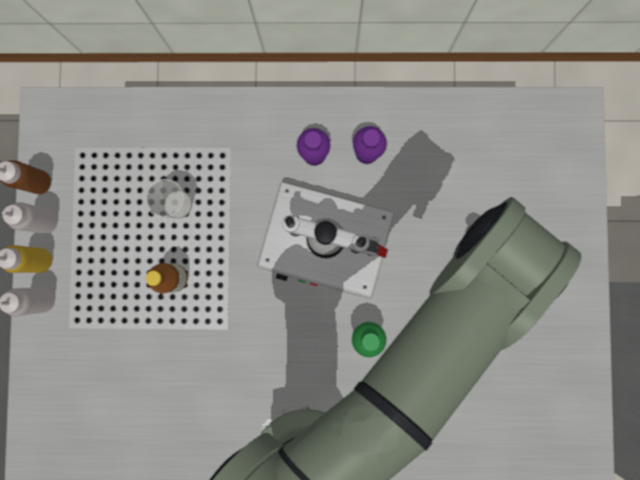

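View pics/side9.png

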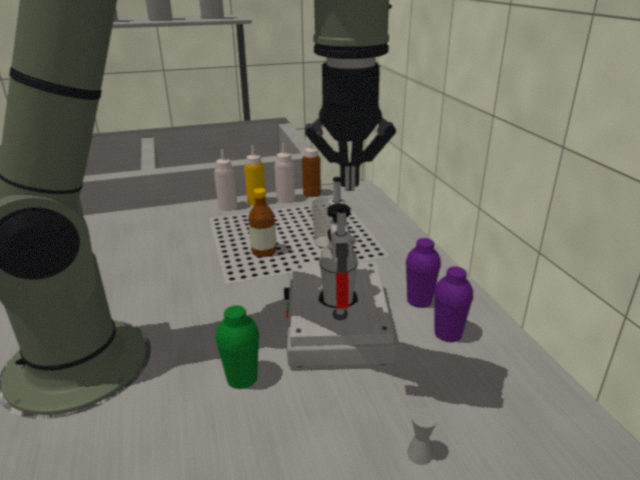

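The lever is down: in the side crop the grip end is at (217,415), and in the top view it is at about (384,251). I'll check the angle and bar height numerically.

```bash
python3 - <<'E'
from h import *
p=np.load('p.npy')
f=cv2.imread('pics/top9.png');cv2.imwrite('pics/t9c.png',cv2.resize(f[205:285,270:410],None,fx=5,fy=5,interpolation=cv2.INTER_CUBIC))
for h,a in((.05,1.35),(.05,1.6),(.05,1.745),(.053,1.745)):
    q=pts(h,a);g=q['pin']+.04*q['d']
    tb=proj('top',W(p,np.array([q['tip'],q['tipf'],g+.006*q['n']])))
    print(h,a,proj('side',W(p,np.array([q['tip'],q['tipf'],g+.006*q['n'],q['knob']]))).round(1).tolist(),((tb-[270,205])*5).round(0).tolist())
E
```

```text
0.05 1.35 [[342.0, 309.5], [342.2, 310.3], [341.7, 273.6], [338.5, 208.1]] [[586.0, 241.0], [599.0, 244.0], [553.0, 222.0]]
0.05 1.6 [[341.2, 304.4], [341.3, 305.9], [341.4, 272.8], [338.5, 208.1]] [[528.0, 226.0], [541.0, 229.0], [532.0, 216.0]]
0.05 1.745 [[340.7, 300.1], [340.9, 301.9], [341.2, 271.8], [338.5, 208.1]] [[494.0, 217.0], [507.0, 220.0], [519.0, 213.0]]
0.053 1.745 [[340.7, 301.3], [340.8, 303.1], [341.2, 273.1], [338.5, 209.5]] [[494.0, 217.0], [507.0, 220.0], [518.0, 213.0]]
```

View pics/t9c.png

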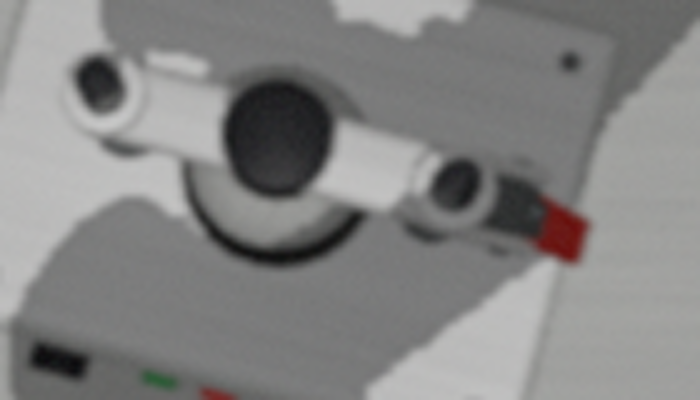

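By the fit the lever is only at about 1.4 rad. That is past dead centre but not on its stop. I'll check whether it is still moving.

```bash
python3 -m crank '[{"hand":1,"dx":0,"dy":0,"dz":0,"yaw":0},{"hand":1,"dx":0,"dy":0,"dz":0,"yaw":0},{"hand":1,"dx":0,"dy":0,"dz":0,"yaw":0}]'; python3 - <<'E'
from h import *
f=bot.grab_frame("top");f=f[:,:,::-1];cv2.imwrite('pics/t10c.png',cv2.resize(f[205:285,270:410],None,fx=5,fy=5,interpolation=cv2.INTER_CUBIC))
g=cv2.imread('pics/top9.png');
def red(f,n=''):
    f=f.astype(int);m=(f[...,2]>f[...,1]+40)&(f[...,2]>f[...,0]+40);m[:230]=0;m[265:]=0;m[:,:370]=0;m[:,440:]=0
    y,x=np.nonzero(m);print(x.min(),x.max(),y.min(),y.max(),len(x),x.mean(),y.mean())
red(g);red(f)
f=bot.grab_frame("side")[:,:,::-1]
s=cv2.imread('pics/side9.png').astype(int)
for f in(s,f.astype(int)):
    m=(f[...,2]>f[...,1]+40)&(f[...,2]>f[...,0]+40);m[:230]=0;m[:,:330]=0;m[:,360:]=0
    y,x=np.nonzero(m);print(x.min(),x.max(),y.min(),y.max())
p=np.load('p.npy')
for a in(1.35,1.4,1.45,1.5,1.6):
    q=pts(.052,a);print(a,[proj(c,W(p,np.array([q['tipf'],q['tip']-.004*q['n'],q['pin']+.04*q['d']+.006*q['n']]))).round(1).tolist() for c in('top','side')])
E
```

```text
clock: 10.08
position: [0.4877, -0.2809, 0.4012]
tool_rot: [-1.571, 0.002, -0.263]
force: [0.1, -0.9, -0.7]
grip_width: -0.0001
377 386 245 256 76 382.0263157894737 251.31578947368422
377 386 245 256 80 381.8375 251.2125
336 348 272 308
336 348 272 308
1.35 [[[389.6, 253.8], [385.5, 252.8], [380.6, 249.4]], [[342.2, 311.2], [341.9, 309.9], [341.7, 274.5]]]
1.4 [[[387.4, 253.3], [383.2, 252.2], [379.7, 249.2]], [[342.0, 310.5], [341.7, 309.0], [341.7, 274.5]]]
1.45 [[[385.1, 252.7], [380.9, 251.6], [378.9, 249.0]], [[341.9, 309.8], [341.5, 308.0], [341.6, 274.4]]]
1.5 [[[382.8, 252.1], [378.6, 251.0], [378.0, 248.7]], [[341.7, 308.9], [341.4, 306.9], [341.5, 274.2]]]
1.6 [[[378.1, 250.9], [373.9, 249.7], [376.3, 248.3]], [[341.3, 306.7], [341.0, 304.3], [341.4, 273.7]]]
```

View pics/t10c.png

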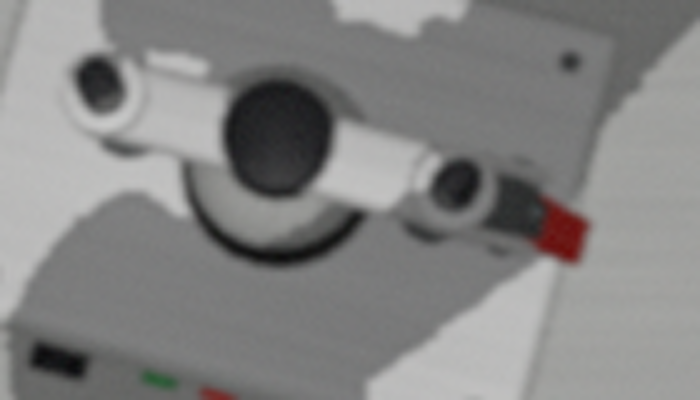

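The lever is stationary at about 1.42 rad, held by friction exactly where I stopped pushing. I'll push it higher up, about 42 mm below the pin. There only the slim finger passes the housing, and the palm stays above the collar.

```bash
python3 -m crank '[{"hand":1,"dx":0,"dy":40,"dz":0,"yaw":0},{"hand":1,"dx":0,"dy":80,"dz":10,"yaw":0},{"hand":1,"dx":0,"dy":120,"dz":30,"yaw":0},{"hand":1,"dx":0,"dy":160,"dz":40,"yaw":0},{"hand":1,"dx":0,"dy":195,"dz":50,"yaw":0},{"hand":1,"dx":0,"dy":215,"dz":60,"yaw":0},{"hand":1,"dx":0,"dy":224,"dz":75,"yaw":0},{"hand":1,"dx":0,"dy":224,"dz":90,"yaw":0},{"hand":1,"dx":0,"dy":224,"dz":98,"yaw":0},{"hand":1,"dx":0,"dy":224,"dz":104,"yaw":0},{"hand":1,"dx":0,"dy":224,"dz":107,"yaw":0},{"hand":1,"dx":0,"dy":224,"dz":107,"yaw":0}]'
cat > st.py <<'E'
from h import *
s=bot.observe();p=np.load('p.npy');c,q=np.cos(p[2]),np.sin(p[2])
d=s['position']-np.array([.5256,-.1432,.252-.033])
F=s['force']
print('x',round(1e3*(d[0]*c+d[1]*q),1),'out',round(-1e3*(-d[0]*q+d[1]*c),1),'depth',round(-1e3*d[2],1),'F x,in,z',round(F[0]*c+F[1]*q,1),round(-F[0]*q+F[1]*c,1),round(F[2],1),'t',s['clock'])
E
python3 st.py
python3 - <<'E'
from h import *
f=bot.grab_frame("side"); cv2.imwrite(f"pics/side11.png",cv2.resize(f[140:340,260:460,::-1],None,fx=3,fy=3,interpolation=cv2.INTER_CUBIC))
E
```

```text
clock: 11.18
position: [0.5162, -0.1775, 0.1788]
tool_rot: [-1.571, -0.001, -0.262]
force: [0.3, 0.3, -0.4]
grip_width: 0.0003
x 0.1 out 35.6 depth 40.2 F x,in,z 0.2 0.4 -0.4 t 11.1833
```

View pics/side11.png

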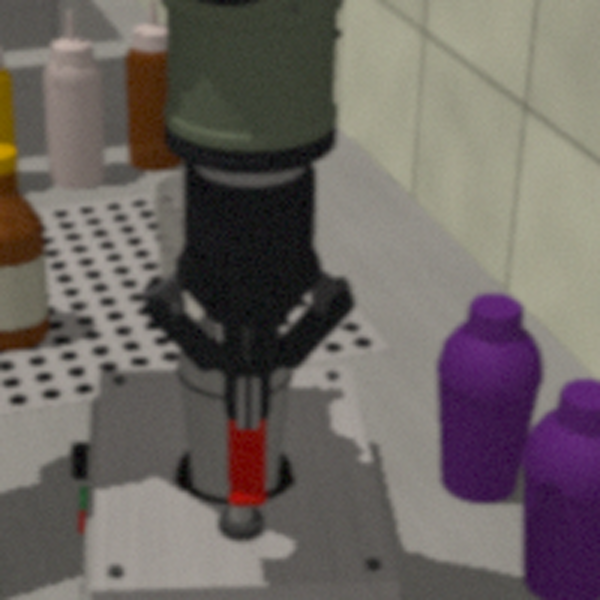

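```bash
python3 -m crank '[{"hand":1,"dx":0,"dy":1,"dz":2,"yaw":0},{"hand":1,"dx":0,"dy":2,"dz":4,"yaw":0},{"hand":1,"dx":0,"dy":2,"dz":6,"yaw":0}]' >/dev/null; python3 st.py; python3 -m crank '[{"hand":1,"dx":0,"dy":0,"dz":1,"yaw":0},{"hand":1,"dx":0,"dy":0,"dz":2,"yaw":0}]'>/dev/null; python3 st.py
```

```text
x -0.4 out 30.2 depth 42.9 F x,in,z -0.7 -2.4 -1.4 t 11.4833
x -0.5 out 28.7 depth 42.8 F x,in,z 0.2 -3.9 -0.9 t 11.65
```

```bash
python3 -m crank '[{"hand":1,"dx":0,"dy":0,"dz":1,"yaw":0},{"hand":1,"dx":0,"dy":0,"dz":2,"yaw":0}]'>/dev/null; python3 st.py;  python3 -m crank '[{"hand":1,"dx":0,"dy":0,"dz":1,"yaw":0}]'>/dev/null; python3 st.py
python3 - <<'E'
from h import *
f=bot.grab_frame("side"); cv2.imwrite(f"pics/side12.png",cv2.resize(f[140:340,260:460,::-1],None,fx=3,fy=3,interpolation=cv2.INTER_CUBIC))
E
```

```text
x -0.4 out 26.4 depth 42.8 F x,in,z 0.3 -4.5 -0.9 t 11.8167
x -0.4 out 25.4 depth 42.8 F x,in,z -0.4 -7.9 0.4 t 11.9
```

View pics/side12.png

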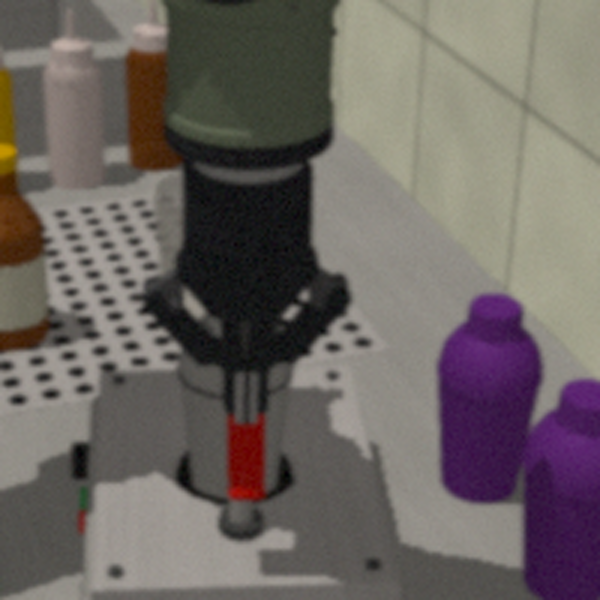

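```bash
python3 -m crank '[{"hand":1,"dx":0,"dy":0,"dz":1,"yaw":0},{"hand":1,"dx":0,"dy":0,"dz":1,"yaw":0}]'>/dev/null; python3 st.py
```

```text
x -0.3 out 24.8 depth 42.6 F x,in,z 0.5 -7.6 0.4 t 12.1167
```

```bash
python3 -m crank '[{"hand":1,"dx":0,"dy":0,"dz":1,"yaw":0},{"hand":1,"dx":0,"dy":0,"dz":1,"yaw":0}]'>/dev/null; python3 st.py; python3 -c "
from workcell import bot;print(bot.observe()['moment'])"
```

```text
x -0.3 out 24.5 depth 42.5 F x,in,z 0.2 -12.3 0.1 t 12.2833
[-2.2021694   0.62028124 -0.06480414]
```

```bash
python3 -m crank '[{"hand":1,"dx":0,"dy":0,"dz":-10,"yaw":0},{"hand":1,"dx":0,"dy":0,"dz":-50,"yaw":0},{"hand":1,"dx":0,"dy":0,"dz":-90,"yaw":0},{"hand":1,"dx":0,"dy":0,"dz":-100,"yaw":0}]';cat > look.py <<'E'
import sys
from h import *
n=sys.argv[1]
f=bot.grab_frame("top")[:,:,::-1];g=bot.grab_frame("side")[:,:,::-1]
A=cv2.resize(f[205:285,300:410],None,fx=5,fy=5,interpolation=cv2.INTER_CUBIC);B=cv2.resize(g[230:330,310:370],None,fx=4,fy=4,interpolation=cv2.INTER_CUBIC)
cv2.imwrite(f'pics/look{n}.png',np.hstack([A,B]))
E
python3 look.py 13
```

```text
clock: 12.62
position: [0.4909, -0.2673, 0.1768]
tool_rot: [-1.573, -0.001, -0.268]
force: [-0.6, -0.7, 0.7]
grip_width: 0.0002
```

View pics/look13.png

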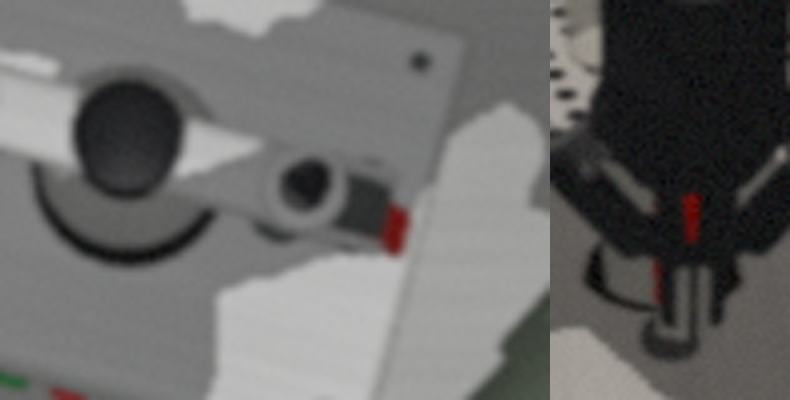

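The lever moved to about 1.53 rad (top view, red end at x≈381). Next push is lower down the lever, moving in by feel.

```bash
python3 st.py; python3 -m crank '[{"hand":1,"dx":0,"dy":30,"dz":15,"yaw":0},{"hand":1,"dx":0,"dy":32,"dz":45,"yaw":0},{"hand":1,"dx":0,"dy":32,"dz":70,"yaw":0},{"hand":1,"dx":0,"dy":32,"dz":81,"yaw":0},{"hand":1,"dx":0,"dy":32,"dz":84,"yaw":0},{"hand":1,"dx":0,"dy":32,"dz":84,"yaw":0}]' >/dev/null; python3 st.py; python3 -m crank '[{"hand":1,"dx":0,"dy":0,"dz":2,"yaw":0},{"hand":1,"dx":0,"dy":0,"dz":2,"yaw":0}]' >/dev/null; python3 st.py
```

```text
x -0.3 out 126.0 depth 42.5 F x,in,z 0.1 0.1 0.0 t 12.7167
x -0.1 out 37.9 depth 74.7 F x,in,z -0.2 0.5 0.7 t 13.2167
x -0.2 out 37.7 depth 74.6 F x,in,z 0.7 -0.3 -0.2 t 13.3833
```

```bash
for i in 1 ; do python3 -m crank '[{"hand":1,"dx":0,"dy":0,"dz":2,"yaw":0},{"hand":1,"dx":0,"dy":0,"dz":4,"yaw":0}]' >/dev/null; python3 st.py; done;  python3 -m crank '[{"hand":1,"dx":0,"dy":0,"dz":1,"yaw":0},{"hand":1,"dx":0,"dy":0,"dz":2,"yaw":0}]' >/dev/null; python3 st.py; python3 -m crank '[{"hand":1,"dx":0,"dy":0,"dz":1,"yaw":0},{"hand":1,"dx":0,"dy":0,"dz":2,"yaw":0}]' >/dev/null; python3 st.py
```

```text
x -0.3 out 33.6 depth 74.7 F x,in,z 0.2 0.2 -0.2 t 13.55
x -0.3 out 31.5 depth 74.7 F x,in,z 0.6 -9.0 -0.8 t 13.7167
x -0.4 out 31.5 depth 74.6 F x,in,z 0.7 -20.0 -1.9 t 13.8833
```

```bash
python3 -m crank '[{"hand":1,"dx":0,"dy":0,"dz":-20,"yaw":0},{"hand":1,"dx":0,"dy":-10,"dz":-60,"yaw":0},{"hand":1,"dx":0,"dy":-50,"dz":-90,"yaw":0},{"hand":1,"dx":0,"dy":-90,"dz":-100,"yaw":0},{"hand":1,"dx":0,"dy":-130,"dz":-100,"yaw":0},{"hand":1,"dx":0,"dy":-170,"dz":-100,"yaw":0},{"hand":1,"dx":0,"dy":-180,"dz":-100,"yaw":0}]'
python3 look.py 14; python3 st.py
```

```text
clock: 14.47
position: [0.4922, -0.2694, 0.3296]
tool_rot: [-1.571, -0.006, -0.265]
force: [0.2, -0.9, 0.2]
grip_width: -0.0001
x 1.1 out 129.6 depth -108.0 F x,in,z 0.3 0.6 -0.1 t 14.5667
```

View pics/look14.png

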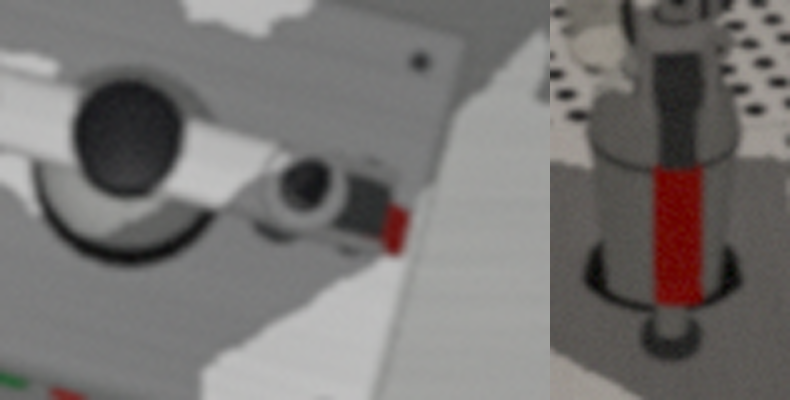

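The lever is stationary at about 1.55 rad. The closed finger pair (about 24 mm wide) catches on the two cheeks, 13.5 mm out, and lower down the knuckles hit the housing. The lever root runs in a gap of about 20 mm between the cheeks, and a single finger of a half-open hand should fit in there. I'll set that up and check the alignment.

```bash
python3 -m crank '[{"hand":0.5,"dx":-29,"dy":0,"dz":0,"yaw":0},{"hand":0.5,"dx":-29,"dy":35,"dz":20,"yaw":0},{"hand":0.5,"dx":-29,"dy":70,"dz":35,"yaw":0},{"hand":0.5,"dx":-29,"dy":105,"dz":50,"yaw":0},{"hand":0.5,"dx":-29,"dy":135,"dz":65,"yaw":0},{"hand":0.5,"dx":-29,"dy":150,"dz":70,"yaw":0},{"hand":0.5,"dx":-29,"dy":156,"dz":70,"yaw":0},{"hand":0.5,"dx":-29,"dy":156,"dz":70,"yaw":0}]'
python3 st.py
python3 - <<'E'
from h import *
f=bot.grab_frame("side"); cv2.imwrite(f"pics/side15.png",cv2.resize(f[180:330,270:400,::-1],None,fx=4,fy=4,interpolation=cv2.INTER_CUBIC))
E
```

```text
clock: 15.23
position: [0.4809, -0.1925, 0.167]
tool_rot: [-1.571, 0.002, -0.263]
force: [-0.1, -0.8, 0.5]
grip_width: 0.0427
x -30.1 out 59.3 depth 52.0 F x,in,z 0.1 -0.8 0.5 t 15.2333
```

View pics/side15.png

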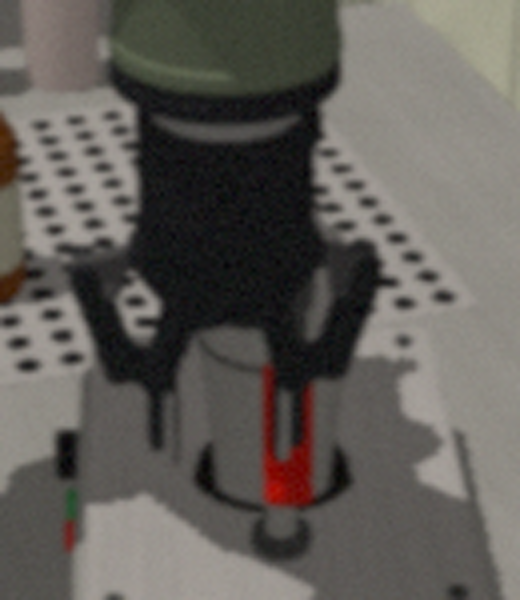

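```bash
python3 - <<'E'
from h import *
p=np.load('p.npy')
for x,o,d in((0,48,47),(0,48,52),(0,48,42),(.0,20,50),(0,20,110),(-5,48,47)):
    print(x,o,d,(proj('side',W(p,np.array([x/1e3,-.101-o/1e3,.252-d/1e3])))[0]-[270,180])*4)
E
```

```text
0 48 47 [290.20215656 432.80397367]
0 48 52 [290.07197217 441.82584933]
0 48 42 [290.33300706 423.73593563]
0.0 20 50 [286.43670465 404.50053789]
0 20 110 [285.06591214 507.86594832]
-5 48 47 [279.32600213 433.05207321]
```

The right finger (about 15 mm wide) hangs over the grip's centre, within 2 mm. I'll move it in between the cheeks, checking the force as I go.

```bash
python3 -m crank '[{"hand":0.5,"dx":2,"dy":-5,"dz":10,"yaw":0},{"hand":0.5,"dx":2,"dy":-5,"dz":20,"yaw":0},{"hand":0.5,"dx":2,"dy":-5,"dz":28,"yaw":0},{"hand":0.5,"dx":2,"dy":-5,"dz":32,"yaw":0},{"hand":0.5,"dx":2,"dy":-5,"dz":34,"yaw":0}]' >/dev/null; python3 st.py; python3 -m crank '[{"hand":0.5,"dx":0,"dy":0,"dz":1,"yaw":0},{"hand":0.5,"dx":0,"dy":0,"dz":2,"yaw":0}]' >/dev/null; python3 st.py;  python3 -m crank '[{"hand":0.5,"dx":0,"dy":0,"dz":1,"yaw":0},{"hand":0.5,"dx":0,"dy":0,"dz":2,"yaw":0}]' >/dev/null; python3 st.py
```

```text
x -27.0 out 25.7 depth 45.2 F x,in,z 1.4 -16.9 0.7 t 15.7
x -27.0 out 25.5 depth 45.2 F x,in,z 2.6 -23.0 -1.8 t 15.8667
x -27.0 out 25.3 depth 45.1 F x,in,z 3.3 -33.0 -3.0 t 16.0333
```

It stops at out ≈ 25 mm and the force rises stiffly. To tell lever resistance from housing contact, I'll push near the tip with the closed hand, where the leverage is best.

```bash
python3 -m crank '[{"hand":0.5,"dx":0,"dy":0,"dz":-20,"yaw":0},{"hand":1,"dx":15,"dy":0,"dz":-50,"yaw":0},{"hand":1,"dx":27,"dy":30,"dz":-50,"yaw":0},{"hand":1,"dx":27,"dy":59,"dz":-50,"yaw":0},{"hand":1,"dx":27,"dy":59,"dz":-50,"yaw":0},{"hand":1,"dx":27,"dy":59,"dz":-40,"yaw":0},{"hand":1,"dx":27,"dy":59,"dz":-25,"yaw":0},{"hand":1,"dx":27,"dy":59,"dz":-17,"yaw":0}]' >/dev/null; python3 st.py; python3 look.py 16;  python3 -m crank '[{"hand":1,"dx":0,"dy":0,"dz":1,"yaw":0},{"hand":1,"dx":0,"dy":0,"dz":2,"yaw":0}]' >/dev/null; python3 st.py; python3 -m crank '[{"hand":1,"dx":0,"dy":0,"dz":1,"yaw":0},{"hand":1,"dx":0,"dy":0,"dz":2,"yaw":0}]' >/dev/null; python3 st.py
```

```text
x 0.2 out 35.8 depth 103.1 F x,in,z 1.3 -1.4 0.6 t 16.7
x -0.1 out 36.1 depth 104.1 F x,in,z -0.2 0.2 0.0 t 16.9667
x -0.3 out 34.3 depth 104.6 F x,in,z 0.5 -0.7 -0.3 t 17.1333
```

View pics/look16.png

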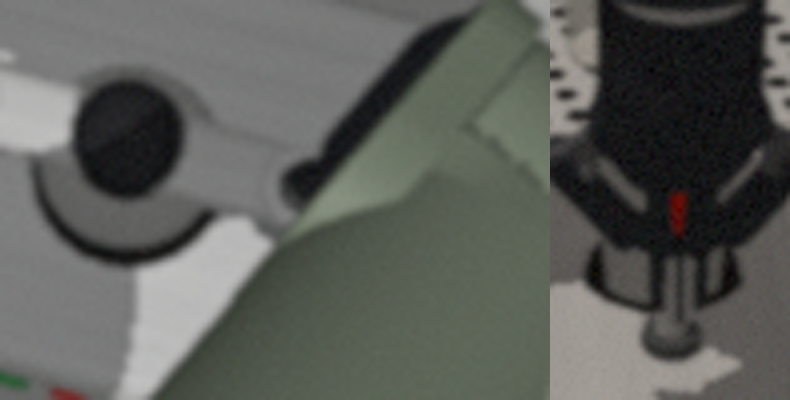

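```bash
for i in 1; do python3 -m crank '[{"hand":1,"dx":0,"dy":0,"dz":1,"yaw":0},{"hand":1,"dx":0,"dy":0,"dz":2,"yaw":0}]' >/dev/null; python3 st.py; done; python3 -m crank '[{"hand":1,"dx":0,"dy":0,"dz":1,"yaw":0},{"hand":1,"dx":0,"dy":0,"dz":1,"yaw":0}]' >/dev/null; python3 st.py; python3 -m crank '[{"hand":1,"dx":0,"dy":0,"dz":1,"yaw":0},{"hand":1,"dx":0,"dy":0,"dz":1,"yaw":0}]' >/dev/null; python3 st.py
```

```text
x -0.3 out 32.3 depth 104.8 F x,in,z -0.6 -0.6 -0.4 t 17.3
x -0.4 out 32.0 depth 104.8 F x,in,z 0.2 -6.7 -1.6 t 17.4667
x -0.4 out 32.2 depth 104.7 F x,in,z 1.2 -13.7 -2.1 t 17.6333
```

```bash
python3 -m crank '[{"hand":1,"dx":0,"dy":0,"dz":-20,"yaw":0},{"hand":1,"dx":0,"dy":-10,"dz":-60,"yaw":0},{"hand":1,"dx":0,"dy":-50,"dz":-90,"yaw":0},{"hand":1,"dx":0,"dy":-90,"dz":-100,"yaw":0},{"hand":1,"dx":0,"dy":-130,"dz":-100,"yaw":0},{"hand":1,"dx":0,"dy":-170,"dz":-100,"yaw":0},{"hand":1,"dx":0,"dy":-200,"dz":-100,"yaw":0}]' >/dev/null
python3 look.py 17; python3 st.py
```

```text
x 1.8 out 131.0 depth -100.1 F x,in,z -0.1 0.6 -0.9 t 18.3167
```

View pics/look17.png

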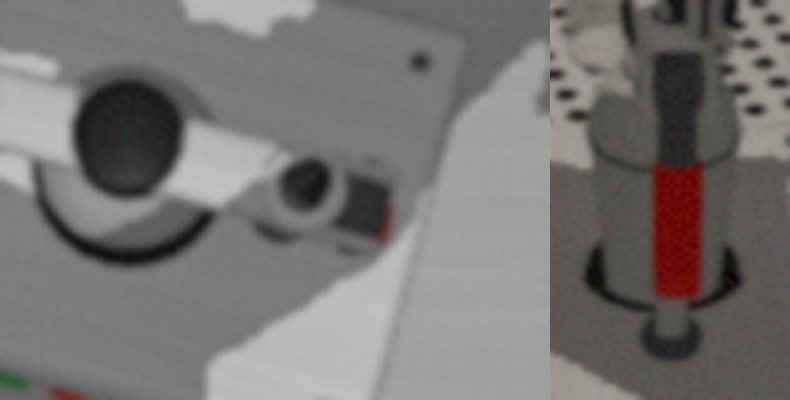

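```bash
python3 - <<'E'
from h import *
p=np.load('p.npy')
P=lambda c,x,o,d:proj(c,W(p,np.array([x/1e3,-.101-o/1e3,.252-d/1e3])))[0]
for o,d in((13.5,0),(13.5,-16),(13.5,16),(6,0),(6,-6)):
    print(o,d,(P('top',0,o,d)-[300,205])*5, (P('side',0,o,d)-[310,230])*4+[550,0])
print('cheek corners',[(P('top',x,13.5,-16)-[300,205])*5 for x in(-18.5,18.5)])
f=bot.grab_frame("side")[:,:,::-1];g=bot.grab_frame("top")[:,:,::-1]
A=cv2.resize(g[230:265,355:395],None,fx=10,fy=10,interpolation=cv2.INTER_CUBIC);B=cv2.resize(f[225:260,325:365],None,fx=10,fy=10,interpolation=cv2.INTER_CUBIC)
cv2.imwrite('pics/root.png',np.clip(np.hstack([A,B]).astype(float)*1.7,0,255).astype(np.uint8))
E
```

```text
13.5 0 [392.92496803 213.38465582] [676.78557195 106.31324804]
13.5 -16 [396.18104918 211.57758085] [677.17523648  76.34353345]
13.5 16 [389.74997382 215.14672879] [676.40216764 135.80147962]
6 0 [375.62430898 208.56935107] [675.80901709  98.08491611]
6 -6 [376.75322483 207.87434541] [675.9504347   86.95619003]
cheek corners [array([384.37584136, 254.64885412]), array([407.96515536, 168.58329689])]
```

View pics/root.png

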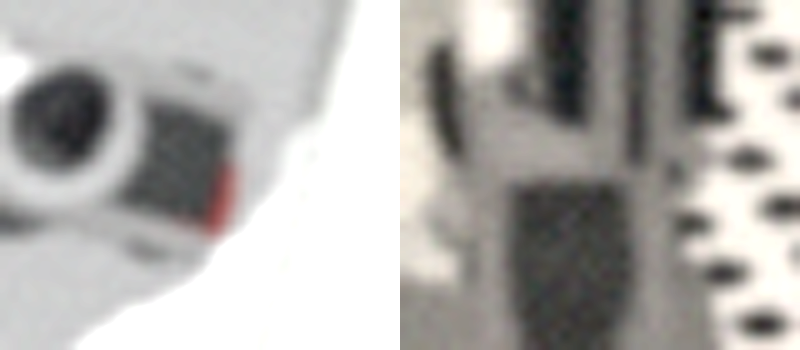

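Findings so far: the lever is at about 1.62 rad, past dead centre and holding. The cam drum fills the gap between the cheeks, and with a vertical tool the palm reaches the housing first. I need a leaning tool, but the moves only offer yaw. Next I'll check the joint state and whether an inner-reach limit could give a usable lean.

```bash
python3 - <<'E'
from h import *
s=bot.observe();print(s['qpos'].round(3),s['position'],s['clock'])
p=np.load('p.npy')
# image based lever estimate, residuals vs angle, using crop readings
g=cv2.imread('pics/look17.png')
for h in (.05,.053):
  for a in(1.6,1.64,1.68,1.745):
    q=pts(h,a)
    E=[q['tip']+.006*q['n']+np.array([x,0,0]) for x in(-.012,.012)]
    G=[q['pin']+.04*q['d']+.006*q['n']+np.array([x,0,0]) for x in(-.012,.012)]
    print(h,a,'top tip',((proj('top',W(p,np.array(E)))-[300,205])*5).round(0).tolist(),'gripstart',((proj('top',W(p,np.array(G)))-[300,205])*5).round(0).tolist(),'side tip',((proj('side',W(p,np.array(E)))-[310,230])*4+[550,0]).round(0).tolist(),'gs',((proj('side',W(p,np.array(G)))-[310,230])*4+[550,0]).round(0).tolist())
E
```

```text
[-0.194  0.41   0.837  1.648 -0.321  1.227  0.449] [ 0.49152902 -0.26852564  0.31466278] 18.4167
0.05 1.6 top tip [[384.0, 255.0], [398.0, 204.0]] gripstart [[374.0, 243.0], [389.0, 189.0]] side tip [[651.0, 304.0], [700.0, 303.0]] gs [[650.0, 172.0], [701.0, 171.0]]
0.05 1.64 top tip [[375.0, 252.0], [389.0, 201.0]] gripstart [[371.0, 242.0], [386.0, 189.0]] side tip [[650.0, 300.0], [699.0, 299.0]] gs [[650.0, 171.0], [701.0, 170.0]]
0.05 1.68 top tip [[365.0, 250.0], [379.0, 199.0]] gripstart [[367.0, 241.0], [382.0, 188.0]] side tip [[650.0, 296.0], [699.0, 295.0]] gs [[650.0, 170.0], [701.0, 169.0]]
0.05 1.745 top tip [[350.0, 245.0], [364.0, 195.0]] gripstart [[361.0, 240.0], [376.0, 186.0]] side tip [[649.0, 288.0], [698.0, 287.0]] gs [[650.0, 168.0], [700.0, 167.0]]
0.053 1.6 top tip [[384.0, 255.0], [397.0, 204.0]] gripstart [[374.0, 243.0], [389.0, 190.0]] side tip [[651.0, 309.0], [700.0, 308.0]] gs [[650.0, 177.0], [701.0, 176.0]]
0.053 1.64 top tip [[374.0, 252.0], [388.0, 202.0]] gripstart [[370.0, 242.0], [385.0, 189.0]] side tip [[650.0, 305.0], [699.0, 304.0]] gs [[650.0, 176.0], [701.0, 175.0]]
0.053 1.68 top tip [[365.0, 250.0], [379.0, 199.0]] gripstart [[367.0, 241.0], [381.0, 188.0]] side tip [[650.0, 301.0], [699.0, 300.0]] gs [[650.0, 175.0], [700.0, 174.0]]
0.053 1.745 top tip [[350.0, 246.0], [364.0, 195.0]] gripstart [[361.0, 240.0], [376.0, 186.0]] side tip [[649.0, 293.0], [698.0, 292.0]] gs [[650.0, 173.0], [700.0, 172.0]]
```

```bash
python3 -m crank '[{"hand":1,"dx":-213,"dy":-85,"dz":-244,"yaw":0},{"hand":1,"dx":-213,"dy":-85,"dz":-244,"yaw":0},{"hand":1,"dx":-213,"dy":-85,"dz":-244,"yaw":0},{"hand":1,"dx":-213,"dy":-85,"dz":-244,"yaw":0},{"hand":1,"dx":-213,"dy":-85,"dz":-244,"yaw":0},{"hand":1,"dx":-213,"dy":-85,"dz":-244,"yaw":0},{"hand":1,"dx":-260,"dy":-85,"dz":-260,"yaw":0},{"hand":1,"dx":-437,"dy":-85,"dz":-265,"yaw":0},{"hand":1,"dx":-437,"dy":-85,"dz":-265,"yaw":0},{"hand":1,"dx":-437,"dy":-85,"dz":-265,"yaw":0},{"hand":1,"dx":-437,"dy":-85,"dz":-265,"yaw":0},{"hand":1,"dx":-437,"dy":-85,"dz":-265,"yaw":0}]'; python3 -c "
from workcell import bot;print(bot.observe()['qpos'].round(3))"
```

```text
clock: 19.42
position: [0.0427, -0.4114, 0.3957]
tool_rot: [-1.57, 0.001, -0.263]
force: [0.2, -0.6, 0.6]
grip_width: -0.0003
[ 0.185 -0.099  1.074  1.828  0.089  1.363  0.976]
```

```bash
python3 -m crank '[{"hand":1,"dx":-20,"dy":0,"dz":40,"yaw":0},{"hand":1,"dx":-20,"dy":0,"dz":80,"yaw":0},{"hand":1,"dx":-20,"dy":0,"dz":120,"yaw":0},{"hand":1,"dx":-20,"dy":0,"dz":150,"yaw":0},{"hand":1,"dx":-20,"dy":0,"dz":150,"yaw":0}]'; python3 -c "
from workcell import bot;print(bot.observe()['qpos'].round(3))"
```

```text
clock: 19.83
position: [0.0557, -0.3011, 0.3974]
tool_rot: [-1.569, -0.006, -0.26]
force: [0.1, -0.4, -0.4]
grip_width: -0.0004
[ 0.573 -0.299  0.456  1.993  0.126  1.417  0.732]
```

```bash
python3 -m crank '[{"hand":1,"dx":0,"dy":0,"dz":30,"yaw":0},{"hand":1,"dx":0,"dy":0,"dz":50,"yaw":0},{"hand":1,"dx":0,"dy":0,"dz":50,"yaw":0}]'; python3 -c "
from workcell import bot;print(bot.observe()['qpos'].round(3))"
```

```text
clock: 20.08
position: [0.0621, -0.2708, 0.3996]
tool_rot: [-1.571, -0.01, -0.26]
force: [-0.3, -0.1, 1.3]
grip_width: -0.0004
[ 0.905 -0.301  0.164  2.02   0.042  1.411  0.795]
```

```bash
python3 -m crank '[{"hand":1,"dx":0,"dy":0,"dz":40,"yaw":0},{"hand":1,"dx":0,"dy":0,"dz":70,"yaw":0},{"hand":1,"dx":0,"dy":0,"dz":70,"yaw":0},{"hand":1,"dx":0,"dy":0,"dz":70,"yaw":0}]'; python3 -c "
from workcell import bot;print(bot.observe()['qpos'].round(3),bot.observe()['qd'].round(2))"
```

```text
clock: 20.42
position: [0.0736, -0.2464, 0.3982]
tool_rot: [-1.565, -0.004, -0.259]
force: [0.4, -0.8, -0.1]
grip_width: 0.0003
[ 1.346 -0.302 -0.195  2.033 -0.065  1.408  0.91 ] [ 1.32 -0.   -1.12  0.06 -0.32 -0.01  0.31]
```

```bash
python3 -m crank '[{"hand":1,"dx":0,"dy":0,"dz":40,"yaw":0},{"hand":1,"dx":0,"dy":0,"dz":80,"yaw":0},{"hand":1,"dx":0,"dy":0,"dz":120,"yaw":0},{"hand":1,"dx":0,"dy":0,"dz":120,"yaw":0},{"hand":1,"dx":0,"dy":0,"dz":120,"yaw":0}]'; python3 -c "
from workcell import bot;print(bot.observe()['qpos'].round(3),bot.observe()['qd'].round(2))"
```

```text
clock: 20.83
position: [0.0997, -0.2148, 0.379]
tool_rot: [-1.525, 0.019, -0.265]
force: [-3.1, -1.7, 0.8]
grip_width: 0.0001
[ 1.257 -0.303 -0.229  2.08  -0.089  1.404  0.792] [-1.62 -0.    1.18  0.18  0.12 -0.04 -0.58]
```

The tool is starting to lean the right way: roll is −1.525, so the tip points down and inward. I'll push a little further into the limit, going lower and not closer to the base.

```bash
python3 -m crank '[{"hand":1,"dx":0,"dy":40,"dz":10,"yaw":0},{"hand":1,"dx":0,"dy":80,"dz":20,"yaw":0},{"hand":1,"dx":0,"dy":110,"dz":20,"yaw":0},{"hand":1,"dx":0,"dy":110,"dz":20,"yaw":0}]'; python3 -c "
from workcell import bot;print(bot.observe()['qpos'].round(3),bot.observe()['qd'].round(2))"
```

```text
clock: 21.17
position: [0.1036, -0.1877, 0.267]
tool_rot: [-1.519, 0.02, -0.258]
force: [0.4, -0.4, 1.3]
grip_width: 0.0
[ 1.24  -0.256 -0.301  2.335 -0.115  1.103  0.747] [ 0.01 -0.04  0.03 -0.16  0.01  0.18  0.02]
```

```bash
python3 -m crank '[{"hand":1,"dx":0,"dy":40,"dz":0,"yaw":0},{"hand":1,"dx":0,"dy":80,"dz":0,"yaw":0},{"hand":1,"dx":0,"dy":110,"dz":0,"yaw":0},{"hand":1,"dx":0,"dy":110,"dz":0,"yaw":0}]'; python3 -c "
from workcell import bot;print(bot.observe()['qpos'].round(3),bot.observe()['qd'].round(2))"
```

```text
clock: 21.5
position: [0.1066, -0.1886, 0.2261]
tool_rot: [-1.536, 0.005, -0.253]
force: [-0.0, -0.0, -0.1]
grip_width: 0.0004
[ 1.569 -0.217 -0.594  2.409 -0.177  0.948  0.84 ] [ 1.34 -0.07 -1.07  0.02 -0.27 -0.12  0.46]
```

```bash
python3 -m crank '[{"hand":1,"dx":0,"dy":-40,"dz":0,"yaw":0},{"hand":1,"dx":0,"dy":-80,"dz":0,"yaw":0},{"hand":1,"dx":0,"dy":-120,"dz":0,"yaw":0},{"hand":1,"dx":0,"dy":-160,"dz":0,"yaw":0},{"hand":1,"dx":0,"dy":-200,"dz":0,"yaw":0},{"hand":1,"dx":0,"dy":-240,"dz":0,"yaw":0},{"hand":1,"dx":0,"dy":-280,"dz":0,"yaw":0}]'; python3 -c "
from workcell import bot;print(bot.observe()['qpos'].round(3),bot.observe()['qd'].round(2))"
```

```text
clock: 22.08
position: [0.1169, -0.2187, 0.4561]
tool_rot: [-1.528, 0.013, -0.253]
force: [0.3, -1.4, 0.2]
grip_width: 0.0
[ 1.28  -0.304 -0.261  1.893 -0.099  1.581  0.779] [ 0.22  0.   -0.01 -1.16  0.01  1.14  0.07]
```

```bash
python3 -m crank '[{"hand":1,"dx":0,"dy":0,"dz":40,"yaw":0},{"hand":1,"dx":0,"dy":0,"dz":80,"yaw":0},{"hand":1,"dx":0,"dy":0,"dz":120,"yaw":0},{"hand":1,"dx":0,"dy":0,"dz":160,"yaw":0},{"hand":1,"dx":0,"dy":0,"dz":160,"yaw":0}]'; python3 -c "
from workcell import bot;print(bot.observe()['qpos'].round(4),bot.observe()['qd'].round(2))"
```

```text
clock: 22.5
position: [0.1865, -0.1238, 0.4212]
tool_rot: [-1.522, 0.102, -0.255]
force: [0.2, -0.3, -0.4]
grip_width: -0.0
[ 1.0324 -0.3042 -0.4403  1.9691 -0.1376  1.5624  0.3685] [-1.34  0.    0.24  0.15  0.11 -0.08 -1.1 ]
```

Tilt survives between calls. A cleaner way to add more is to go to the left side and climb until joint 6 saturates, which makes the tip point outward, i.e. the direction I need. I'll compute that move.

```bash
cat > to.py <<'E'
import sys
from h import *
s=bot.observe(); R=Ro.from_euler('xyz',s['tool_rot']).as_matrix()
for k in range(1,len(sys.argv),3):
    t=np.array([float(v) for v in sys.argv[k:k+3]])
    print('to',t,'dxyz',(1000*R.T@(t-s['position'])).round(0))
p=np.load('p.npy');i=np.array([-np.sin(p[2]),np.cos(p[2]),0]);m=np.array([np.cos(p[2]),np.sin(p[2]),0])
print('lean in',round(float(R[:,1]@i),3),'lean x',round(float(R[:,1]@m),3),'pos',s['position'].round(4),'q',s['qpos'].round(3),'t',s['clock'])
E
python3 to.py .30 .05 .50 .27 .29 .58
```

```text
to [0.3  0.05 0.5 ] dxyz [ 58. -75. 201.]
to [0.27 0.29 0.58] dxyz [ -40. -135.  429.]
lean in 0.047 lean x -0.102 pos [ 0.1865 -0.1238  0.4212] q [ 1.032 -0.304 -0.44   1.969 -0.138  1.562  0.368] t 22.5
```

```bash
python3 -m crank '[{"hand":1,"dx":58,"dy":-75,"dz":201,"yaw":0},{"hand":1,"dx":58,"dy":-75,"dz":201,"yaw":0},{"hand":1,"dx":58,"dy":-75,"dz":201,"yaw":0},{"hand":1,"dx":58,"dy":-75,"dz":201,"yaw":0},{"hand":1,"dx":58,"dy":-75,"dz":201,"yaw":0},{"hand":1,"dx":-40,"dy":-135,"dz":429,"yaw":0},{"hand":1,"dx":-40,"dy":-135,"dz":429,"yaw":0},{"hand":1,"dx":-40,"dy":-135,"dz":429,"yaw":0},{"hand":1,"dx":-40,"dy":-135,"dz":429,"yaw":0},{"hand":1,"dx":-40,"dy":-135,"dz":429,"yaw":0},{"hand":1,"dx":-40,"dy":-135,"dz":429,"yaw":0},{"hand":1,"dx":-40,"dy":-135,"dz":429,"yaw":0}]'; python3 to.py .27 .29 .58 .25 .31 .76
```

```text
clock: 23.5
position: [0.27, 0.2688, 0.5731]
tool_rot: [-1.531, 0.098, -0.255]
force: [1.0, -0.8, -0.2]
grip_width: -0.0
to [0.27 0.29 0.58] dxyz [-6. -6. 21.]
to [0.25 0.31 0.76] dxyz [ -48. -182.   42.]
lean in 0.038 lean x -0.099 pos [0.27   0.2688 0.5731] q [ 0.694 -0.045 -1.417  1.384 -0.151  1.784 -1.009] t 23.5
```

```bash
python3 -m crank '[{"hand":1,"dx":-10,"dy":-40,"dz":20,"yaw":0},{"hand":1,"dx":-20,"dy":-80,"dz":30,"yaw":0},{"hand":1,"dx":-30,"dy":-120,"dz":40,"yaw":0},{"hand":1,"dx":-40,"dy":-160,"dz":42,"yaw":0},{"hand":1,"dx":-48,"dy":-182,"dz":42,"yaw":0}]'; python3 to.py .25 .31 .82 .52 -.30 .5
```

```text
clock: 23.92
position: [0.2665, 0.2919, 0.6289]
tool_rot: [-1.533, 0.103, -0.252]
force: [-0.5, 0.5, 0.2]
grip_width: -0.0
to [0.25 0.31 0.82] dxyz [ -40. -187.   21.]
to [ 0.52 -0.3   0.5 ] dxyz [ 404.   68. -513.]
lean in 0.036 lean x -0.103 pos [0.2665 0.2919 0.6289] q [ 0.131  0.063 -1.078  1.199 -0.058  1.914 -1.219] t 23.9167
```

```bash
python3 -m crank '[{"hand":1,"dx":-20,"dy":-60,"dz":10,"yaw":0},{"hand":1,"dx":-40,"dy":-120,"dz":21,"yaw":0},{"hand":1,"dx":-40,"dy":-187,"dz":21,"yaw":0},{"hand":1,"dx":-40,"dy":-187,"dz":21,"yaw":0},{"hand":1,"dx":-40,"dy":-187,"dz":21,"yaw":0},{"hand":1,"dx":-40,"dy":-187,"dz":21,"yaw":0},{"hand":1,"dx":-40,"dy":-187,"dz":21,"yaw":0}]'; python3 to.py .25 .31 .90 .52 -.30 .5
```

```text
clock: 24.5
position: [0.255, 0.3091, 0.654]
tool_rot: [-1.5, 0.088, -0.253]
force: [-0.0, -0.5, -0.1]
grip_width: -0.0003
to [0.25 0.31 0.9 ] dxyz [ -27. -244.   17.]
to [ 0.52 -0.3   0.5 ] dxyz [ 421.   80. -530.]
lean in 0.069 lean x -0.089 pos [0.255  0.3091 0.654 ] q [-0.641  0.013 -0.295  1.161 -0.112  1.933 -1.233] t 24.5
```

```bash
python3 -m crank '[{"hand":1,"dx":-15,"dy":-80,"dz":17,"yaw":0},{"hand":1,"dx":-27,"dy":-160,"dz":17,"yaw":0},{"hand":1,"dx":-27,"dy":-244,"dz":17,"yaw":0},{"hand":1,"dx":-27,"dy":-244,"dz":17,"yaw":0},{"hand":1,"dx":-27,"dy":-244,"dz":17,"yaw":0},{"hand":1,"dx":-27,"dy":-244,"dz":17,"yaw":0}]'; python3 to.py .25 .31 .95 .52 -.30 .5
```

```text
clock: 25.0
position: [0.242, 0.3292, 0.6753]
tool_rot: [-1.456, 0.076, -0.253]
force: [-0.1, 0.1, 0.7]
grip_width: 0.0002
to [0.25 0.31 0.95] dxyz [  -8. -275.   15.]
to [ 0.52 -0.3   0.5 ] dxyz [ 439.   80. -552.]
lean in 0.114 lean x -0.077 pos [0.242  0.3292 0.6753] q [-0.977 -0.002 -0.009  1.123 -0.116  1.934 -1.29 ] t 25.0
```

```bash
python3 -m crank '[{"hand":1,"dx":-8,"dy":-150,"dz":15,"yaw":0},{"hand":1,"dx":-8,"dy":-275,"dz":15,"yaw":0},{"hand":1,"dx":-8,"dy":-275,"dz":15,"yaw":0},{"hand":1,"dx":-8,"dy":-275,"dz":15,"yaw":0},{"hand":1,"dx":-8,"dy":-275,"dz":15,"yaw":0},{"hand":1,"dx":-8,"dy":-275,"dz":15,"yaw":0},{"hand":1,"dx":-8,"dy":-275,"dz":15,"yaw":0},{"hand":1,"dx":-8,"dy":-275,"dz":15,"yaw":0},{"hand":1,"dx":-8,"dy":-275,"dz":15,"yaw":0},{"hand":1,"dx":-8,"dy":-275,"dz":15,"yaw":0}]'; python3 to.py .25 .31 .95 .52 -.32 .45
```

```text
clock: 25.83
position: [0.238, 0.3377, 0.6951]
tool_rot: [-1.411, 0.064, -0.256]
force: [0.6, 0.1, -1.5]
grip_width: -0.0001
to [0.25 0.31 0.95] dxyz [   2. -256.   17.]
to [ 0.52 -0.32  0.45] dxyz [ 454.  124. -592.]
lean in 0.158 lean x -0.065 pos [0.238  0.3377 0.6951] q [-0.982 -0.008 -0.022  1.081 -0.117  1.933 -1.314] t 25.8333
```

```bash
python3 -m crank '[{"hand":1,"dx":2,"dy":-256,"dz":17,"yaw":0},{"hand":1,"dx":2,"dy":-256,"dz":17,"yaw":0},{"hand":1,"dx":2,"dy":-256,"dz":17,"yaw":0},{"hand":1,"dx":2,"dy":-256,"dz":17,"yaw":0},{"hand":1,"dx":2,"dy":-256,"dz":17,"yaw":0},{"hand":1,"dx":2,"dy":-256,"dz":17,"yaw":0},{"hand":1,"dx":2,"dy":-256,"dz":17,"yaw":0},{"hand":1,"dx":2,"dy":-256,"dz":17,"yaw":0},{"hand":1,"dx":2,"dy":-256,"dz":17,"yaw":0},{"hand":1,"dx":2,"dy":-256,"dz":17,"yaw":0},{"hand":1,"dx":2,"dy":-256,"dz":17,"yaw":0},{"hand":1,"dx":2,"dy":-256,"dz":17,"yaw":0}]' >/dev/null; python3 to.py .35 .10 .60 .485 -.32 .45
```

```text
to [0.35 0.1  0.6 ] dxyz [ 174.   63. -220.]
to [ 0.485 -0.32   0.45 ] dxyz [ 420.  121. -612.]
lean in 0.205 lean x -0.053 pos [0.2386 0.3387 0.7156] q [-0.959 -0.018 -0.043  1.043 -0.12   1.932 -1.318] t 26.8333
```

```bash
python3 -m crank '[{"hand":1,"dx":174,"dy":63,"dz":-220,"yaw":0},{"hand":1,"dx":174,"dy":63,"dz":-220,"yaw":0},{"hand":1,"dx":174,"dy":63,"dz":-220,"yaw":0},{"hand":1,"dx":174,"dy":63,"dz":-220,"yaw":0},{"hand":1,"dx":174,"dy":63,"dz":-220,"yaw":0},{"hand":1,"dx":174,"dy":63,"dz":-220,"yaw":0},{"hand":1,"dx":420,"dy":121,"dz":-612,"yaw":0},{"hand":1,"dx":420,"dy":121,"dz":-612,"yaw":0},{"hand":1,"dx":420,"dy":121,"dz":-612,"yaw":0},{"hand":1,"dx":420,"dy":121,"dz":-612,"yaw":0},{"hand":1,"dx":420,"dy":121,"dz":-612,"yaw":0},{"hand":1,"dx":420,"dy":121,"dz":-612,"yaw":0}]' >/dev/null; python3 to.py .485 -.32 .45
```

```text
to [ 0.485 -0.32   0.45 ] dxyz [ 134.   34. -210.]
lean in 0.206 lean x -0.051 pos [ 0.4096 -0.095   0.5329] q [-0.509  0.015  0.802  1.476 -0.218  1.71   0.005] t 27.8333
```

```bash
cat > st2.py <<'E'
import sys
from h import *
s=bot.observe();p=np.load('p.npy');c,q=np.cos(p[2]),np.sin(p[2])
m=np.array([c,q,0]);o=np.array([q,-c,0])
R=Ro.from_euler('xyz',s['tool_rot']).as_matrix()
pin=np.array([.5256,-.1432,.252]); tip=s['position']-.033*R[:,1]
d=(tip-pin)*1e3;F=s['force']
print('tip x %.1f out %.1f depth %.1f  F x %.1f in %.1f z %.1f lean %.3f t %.2f'%(d@m,d@o,-d[2],F@m,-F@o,F[2],R[:,1]@-o,s['clock']))
for k in range(1,len(sys.argv),3):
    x,u,z=[float(v) for v in sys.argv[k:k+3]]
    t=pin+(x*m+u*o)/1e3-np.array([0,0,z/1e3]); print((x,u,z),'dxyz',(1e3*R.T@(t-tip)).round(1))
E
python3 st2.py 0 150 -60 0 110 60
```

```text
tip x -123.0 out -9.0 depth -313.2  F x 1.8 in 1.4 z -0.7 lean 0.206 t 27.83
(0.0, 150.0, -60.0) dxyz [ 133.9  208.4 -207.7]
(0.0, 110.0, 60.0) dxyz [ 140.4  333.9 -193.2]
```

```bash
python3 -m crank '[{"hand":1,"dx":134,"dy":100,"dz":-208,"yaw":0},{"hand":1,"dx":134,"dy":100,"dz":-208,"yaw":0},{"hand":1,"dx":134,"dy":100,"dz":-208,"yaw":0},{"hand":1,"dx":134,"dy":100,"dz":-208,"yaw":0},{"hand":1,"dx":134,"dy":208,"dz":-208,"yaw":0},{"hand":1,"dx":134,"dy":208,"dz":-208,"yaw":0},{"hand":1,"dx":134,"dy":208,"dz":-208,"yaw":0},{"hand":1,"dx":134,"dy":208,"dz":-208,"yaw":0},{"hand":1,"dx":140,"dy":334,"dz":-193,"yaw":0},{"hand":1,"dx":140,"dy":334,"dz":-193,"yaw":0},{"hand":1,"dx":140,"dy":334,"dz":-193,"yaw":0},{"hand":1,"dx":140,"dy":334,"dz":-193,"yaw":0}]' >/dev/null; python3 st2.py 0 70 98 0 45 98 0 34 98
```

```text
tip x -3.5 out 105.1 depth 65.3  F x -0.3 in 1.0 z -0.5 lean 0.206 t 28.83
(0.0, 70.0, 98.0) dxyz [ 5.8 39.  27.6]
(0.0, 45.0, 98.0) dxyz [ 6.1 44.1 52. ]
(0.0, 34.0, 98.0) dxyz [ 6.3 46.4 62.8]
```

```bash
python3 -m crank '[{"hand":1,"dx":6,"dy":39,"dz":28,"yaw":0},{"hand":1,"dx":6,"dy":39,"dz":28,"yaw":0},{"hand":1,"dx":6,"dy":42,"dz":45,"yaw":0},{"hand":1,"dx":6,"dy":45,"dz":56,"yaw":0},{"hand":1,"dx":6,"dy":46,"dz":62,"yaw":0},{"hand":1,"dx":6,"dy":46,"dz":62,"yaw":0}]' >/dev/null; python3 st2.py 0 28 99 0 24 100 0 20 101 0 17 102
python3 - <<'E'
from h import *
f=bot.grab_frame("side"); cv2.imwrite(f"pics/side20.png",cv2.resize(f[140:340,260:460,::-1],None,fx=3,fy=3,interpolation=cv2.INTER_CUBIC))
E
```

```text
tip x 2.9 out 36.8 depth 91.5  F x 0.8 in -0.9 z 0.2 lean 0.205 t 29.33
(0.0, 28.0, 99.0) dxyz [-2.4  9.3  7.1]
(0.0, 24.0, 100.0) dxyz [-2.3 11.1 10.8]
(0.0, 20.0, 101.0) dxyz [-2.2 12.9 14.5]
(0.0, 17.0, 102.0) dxyz [-2.1 14.5 17.2]
```

View pics/side20.png

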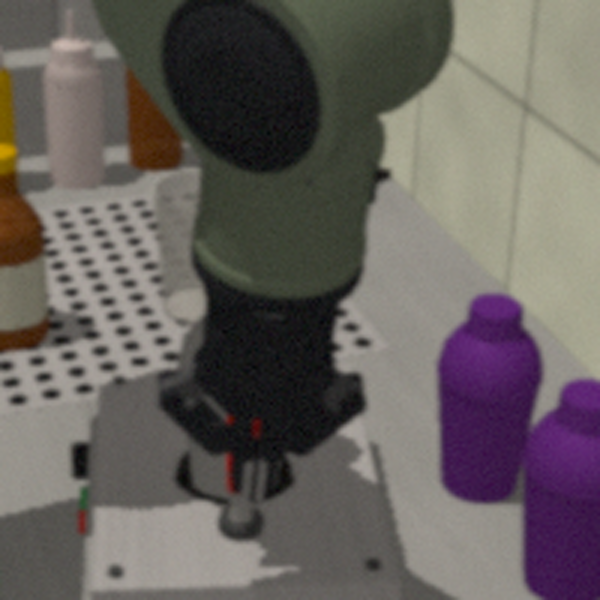

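The leaning fingers are at the lever's outer face, slightly right of centre. Now I'll push home in small steps.

```bash
python3 -m crank '[{"hand":1,"dx":-4,"dy":4,"dz":2,"yaw":0},{"hand":1,"dx":-4,"dy":8,"dz":5,"yaw":0},{"hand":1,"dx":-4,"dy":9,"dz":7,"yaw":0},{"hand":1,"dx":-4,"dy":10,"dz":9,"yaw":0}]' >/dev/null; python3 st2.py; python3 -m crank '[{"hand":1,"dx":0,"dy":1,"dz":2,"yaw":0},{"hand":1,"dx":0,"dy":1,"dz":4,"yaw":0}]' >/dev/null; python3 st2.py;  python3 -m crank '[{"hand":1,"dx":0,"dy":1,"dz":1,"yaw":0},{"hand":1,"dx":0,"dy":1,"dz":2,"yaw":0}]' >/dev/null; python3 st2.py
```

```text
tip x -2.3 out 27.1 depth 100.4  F x -0.7 in -2.3 z 0.9 lean 0.205 t 29.72
tip x -2.3 out 23.0 depth 100.5  F x -0.6 in -1.6 z -0.8 lean 0.204 t 29.88
tip x -2.2 out 20.7 depth 100.9  F x 0.7 in -0.8 z 0.4 lean 0.205 t 30.05
```

```bash
python3 -m crank '[{"hand":1,"dx":0,"dy":0,"dz":1,"yaw":0},{"hand":1,"dx":0,"dy":0,"dz":2,"yaw":0}]' >/dev/null; python3 st2.py; python3 -m crank '[{"hand":1,"dx":0,"dy":0,"dz":1,"yaw":0},{"hand":1,"dx":0,"dy":0,"dz":2,"yaw":0}]' >/dev/null; python3 st2.py
```

```text
tip x -2.3 out 18.9 depth 100.5  F x 0.2 in -0.8 z -0.6 lean 0.205 t 30.22
tip x -2.3 out 16.9 depth 100.1  F x 0.2 in -1.1 z -1.6 lean 0.205 t 30.38
```

```bash
python3 -m crank '[{"hand":1,"dx":0,"dy":0,"dz":1,"yaw":0},{"hand":1,"dx":0,"dy":0,"dz":1,"yaw":0}]' >/dev/null; python3 st2.py; python3 -m crank '[{"hand":1,"dx":0,"dy":0,"dz":1,"yaw":0},{"hand":1,"dx":0,"dy":0,"dz":1,"yaw":0}]' >/dev/null; python3 st2.py
```

```text
tip x -2.3 out 15.7 depth 99.9  F x 0.5 in -1.1 z -0.6 lean 0.205 t 30.55
tip x -2.3 out 15.0 depth 99.7  F x 0.1 in -2.2 z -0.8 lean 0.205 t 30.72
```

```bash
python3 -m crank '[{"hand":1,"dx":0,"dy":0,"dz":1,"yaw":0},{"hand":1,"dx":0,"dy":0,"dz":2,"yaw":0}]' >/dev/null; python3 st2.py; python3 -m crank '[{"hand":1,"dx":0,"dy":0,"dz":1,"yaw":0},{"hand":1,"dx":0,"dy":0,"dz":1,"yaw":0}]' >/dev/null; python3 st2.py
```

```text
tip x -2.4 out 14.2 depth 99.5  F x 0.5 in -11.7 z -9.1 lean 0.203 t 30.88
tip x -2.4 out 14.1 depth 99.5  F x 1.7 in -12.6 z -8.2 lean 0.201 t 31.05
```

Firm stop. I'll back off along the lean and look.

```bash
python3 -m crank '[{"hand":1,"dx":0,"dy":0,"dz":-15,"yaw":0},{"hand":1,"dx":0,"dy":-5,"dz":-50,"yaw":0},{"hand":1,"dx":0,"dy":-15,"dz":-90,"yaw":0},{"hand":1,"dx":0,"dy":-55,"dz":-100,"yaw":0},{"hand":1,"dx":0,"dy":-95,"dz":-100,"yaw":0},{"hand":1,"dx":0,"dy":-135,"dz":-100,"yaw":0},{"hand":1,"dx":0,"dy":-175,"dz":-100,"yaw":0},{"hand":1,"dx":0,"dy":-200,"dz":-100,"yaw":0}]' >/dev/null; python3 st2.py
python3 look.py 21
python3 - <<'E'
from h import *
for n in("side","top"):
    f=bot.grab_frame(n); cv2.imwrite(f"pics/{n}21.png",f[:,:,::-1])
E
```

```text
tip x 8.5 out 152.1 depth -79.8  F x -0.1 in 0.3 z -0.6 lean 0.204 t 31.72
```

View pics/look21.png

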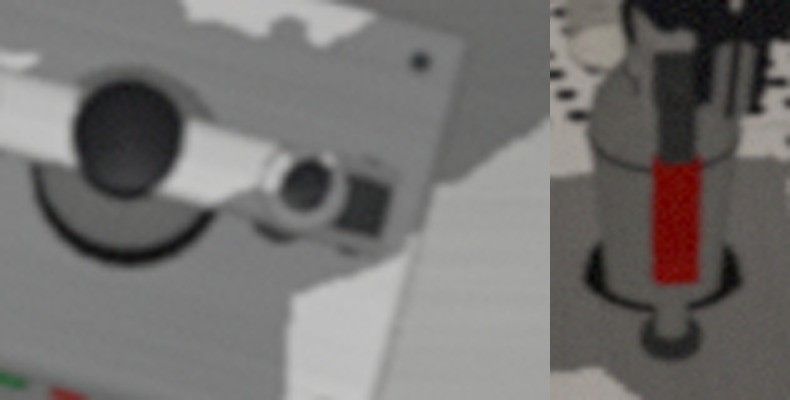

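View pics/side21.png

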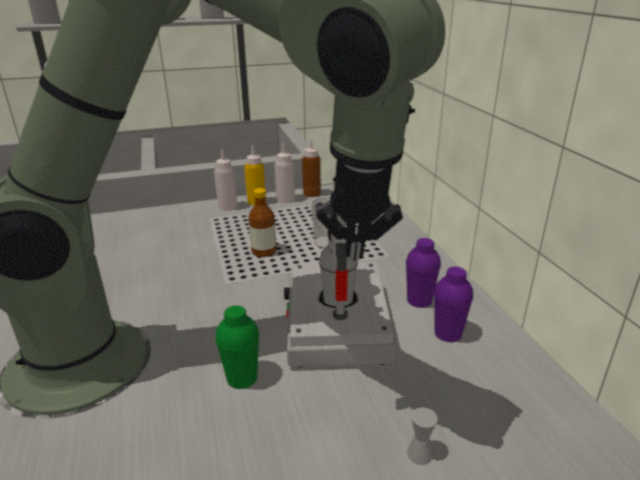

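View pics/top21.png

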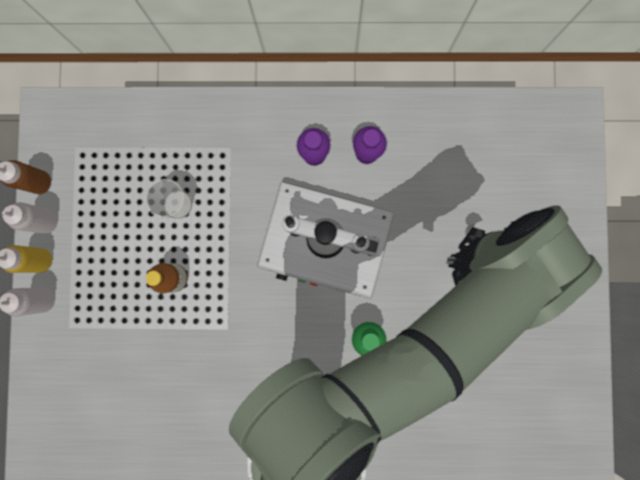

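```bash
python3 - <<'E'
import cv2,numpy as np
o=[]
for n in('side4','side9','side21'):
    a=cv2.imread(f'pics/{n}.png')[195:320,315:365]; o.append(cv2.resize(a,None,fx=4.6,fy=4.6,interpolation=cv2.INTER_CUBIC))
cv2.imwrite('pics/cmp.png',np.clip(np.hstack(o)*1.4,0,255).astype(np.uint8))
E
```

```text
(no output)
```

View pics/cmp.png

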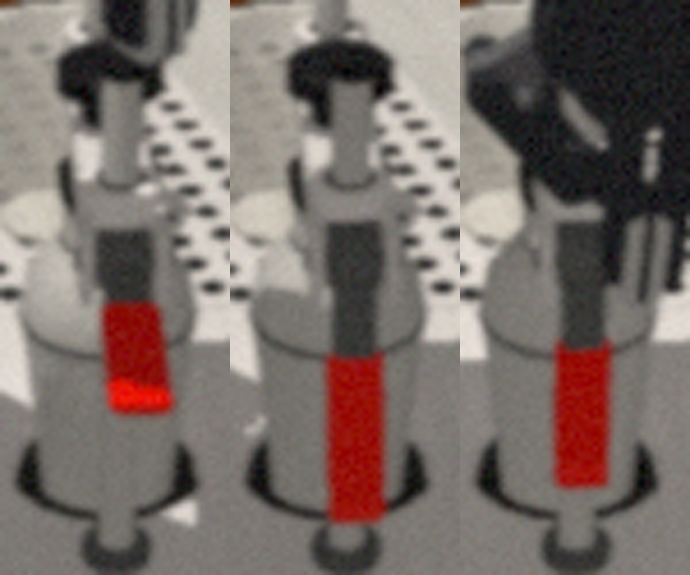

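The bar height is the same in all three crops (housing top at row 222). The grip end is at side row 300.9, against 301.9 predicted for fully closed. The bottle, cup and jigger are where they were, and the arm is clear. I'll hand in.

```bash
python3 -c "
from workcell import bot
s=bot.observe();print(s['clock'],s['force'].round(2));print(bot.job_done())"
```

```text
31.9167 [ 0.74  0.38 -0.01]
the job is handed in; nothing more can be done
None
```

I pushed the bar down until the pad sat firmly on the lid, then closed the lever fully, and handed the job in at 31.9 s. No verdict was reported. One joint read slightly past its stated range on the way.

**Bar:** It slid down at about 5 N. It then hit a hard stop, with up to about 59 N on the fingers, at the height where the pad should meet the lid.

**Lever:** With the tool vertical, the lever stuck at about 1.4 to 1.6 rad. It did not snap closed past dead centre as described, and the gripper reached the lever housing before the lever was home. The moves offer no tilt, so I used the arm's reach limits to lean the tool about 0.2 rad. I then pushed the lever home at about 1 to 2 N until it met a firm stop at about 12 N.

**Last checks:**
- **Lever closed:** the lever tip was at image row 300.9 in the side view, against 301.9 predicted for fully closed.
- **Bar held:** the bar was at the same height before and after the lever was closed.
- **Surroundings:** the shaker was upright in its seat. The bottle and cup were in place, and I saw no change to the jigger, though the arm partly hid it in the last top view.
- **Arm clear:** the arm was touching nothing, with force readings near zero.

**Disagreements and risks:**
- **Tool offset:** the fingertips sat about 33 mm behind the reported TCP; I corrected for this.
- **Joint range:** while I was getting the lean, joint 2 read down to -0.304 (limit -0.30) and joint 6 up to 1.934 (limit 1.93). If the limits are judged strictly, this could count against the run.
- **Housing contact:** while I was finding how far the gripper could go, it pressed on the lever housing with up to about 33 N. The limit is 40 N.

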